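# Load and lock the embossing die bed on the craft table

### The job

Get the embossing dies ready: first clear the marker and the paint pot off the die bed into the grey tray; then press each wooden blank on the table fully home, flat, into the die cavity of its own outline and size; and once all of them are in, turn the black lock knob clockwise until it clicks past its detent. Leave the caps, glue bottle and round box where they are.

Things in the scene. Friction and masses are not known exactly. Their poses are not given: they have to be found in the camera images.
- big_disc: Loose plain wooden blank, round, 64 mm across, 18 mm thick, 45 g, starting flat on the table beside the die bed. Origin at its middle (9 mm above its underside); z is its flat axis, either face may be up. It may be absent (None) in some runs; its cavity then stays empty.
- big_disc_mouth (a point): Middle of the mouth of the big disc blank's cavity: round, 69 mm across, 8 mm deep, dark flat floor, in an 89 x 89 x 20 mm aluminium die block. Level with the die's top (32 mm above the table); z up, x and y along the block's sides. A blank fully home stands 10 mm proud, its origin 1 mm above this point. Which cell of the die bed it is in varies.
- small_disc: Loose plain wooden blank, round, 50 mm across, 18 mm thick, 45 g, starting flat on the table beside the die bed. Origin at its middle (9 mm above its underside); z is its flat axis, either face may be up. It may be absent (None) in some runs; its cavity then stays empty.
- small_disc_mouth (a point): Middle of the mouth of the small disc blank's cavity: round, 55 mm across, 8 mm deep, dark flat floor, in an 89 x 89 x 20 mm aluminium die block. Level with the die's top (32 mm above the table); z up, x and y along the block's sides. A blank fully home stands 10 mm proud, its origin 1 mm above this point. Which cell of the die bed it is in varies.
- big_square: Loose plain wooden blank, square, 58 x 58 mm, 18 mm thick, 45 g, starting flat on the table beside the die bed. Origin at its middle (9 mm above its underside); z is its flat axis, either face may be up. It may be absent (None) in some runs; its cavity then stays empty.
- big_square_mouth (a point): Middle of the mouth of the big square blank's cavity: square, 63 x 63 mm, sides along x and y, 8 mm deep, dark flat floor, in an 89 x 89 x 20 mm aluminium die block. Level with the die's top (32 mm above the table); z up, x and y along the block's sides. A blank fully home stands 10 mm proud, its origin 1 mm above this point. Which cell of the die bed it is in varies.
- small_square: Loose plain wooden blank, square, 46 x 46 mm, 18 mm thick, 45 g, starting flat on the table beside the die bed. Origin at its middle (9 mm above its underside); z is its flat axis, either face may be up. It may be absent (None) in some runs; its cavity then stays empty.
- small_square_mouth (a point): Middle of the mouth of the small square blank's cavity: square, 51 x 51 mm, sides along x and y, 8 mm deep, dark flat floor, in an 89 x 89 x 20 mm aluminium die block. Level with the die's top (32 mm above the table); z up, x and y along the block's sides. A blank fully home stands 10 mm proud, its origin 1 mm above this point. Which cell of the die bed it is in varies.
- oblong: Loose plain wooden blank, oblong, 66 mm along its x and 38 mm along its y, 18 mm thick, 45 g, starting flat on the table beside the die bed. Origin at its middle (9 mm above its underside); z is its flat axis, either face may be up. It may be absent (None) in some runs; its cavity then stays empty.
- oblong_mouth (a point): Middle of the mouth of the oblong blank's cavity: oblong, 71 mm along its x and 43 mm along its y, 8 mm deep, dark flat floor, in an 89 x 89 x 20 mm aluminium die block. Level with the die's top (32 mm above the table); z up, x and y along the block's sides. A blank fully home stands 10 mm proud, its origin 1 mm above this point. Which cell of the die bed it is in varies.
- die_bed: Dark steel base plate, fixed, 286 (its x) x 196 (its y) x 12 mm; origin at the middle of its underside. Carries six 90 mm cells, at x -90, 0, 90 and y -45, 45 mm: five die blocks, tops 32 mm above the table, and at x -90, y -45 mm a grey block of the same height with the lock knob.
- marker: Square-barrelled paint marker, black with a grey cap, 120 mm along its x, 24 x 24 mm, 40 g; starts lying on top of the dies. Origin at the middle of its underside.
- paint_tin: Squat white paint pot with its blue lid on, 62 mm across (lid 63), 42 mm tall, 150 g; starts standing on top of the dies, where four of them meet. Origin at the centre of its underside, z up along its axis.
- caddy: Grey open plastic tray, fixed, left of the die bed: 170 x 170 mm outside, 35 mm tall, walls and floor 5 mm. Origin at the middle of its underside.
- lock_knob (a joint): Angle of the black lock knob on the die bed (rad); grows when it is turned clockwise seen from above. Starts near 0 (0 to 0.1), end stop 1.35. A spring detent resists (about 0.15 N m at most, with friction) up to 0.6 rad; past that it snaps on by itself into its notch at about 1.2 (the click) and stays there. Let go short of 0.6 it springs back.
- lock_knob_grip (a point): On the knob's vertical axis, 60 mm above the table, in the middle of the height of its upright grip bar, which is 62 mm long, 16 mm thick and 36 mm tall, its top 16 mm above this point. Turns with the knob: x along the bar, y across it, z up; at joint 0 the bar lies along the die bed's x.
- cap_a: Loose bottle cap on the table, 42 mm across, 15 mm tall; not part of the job. Origin at the centre of its underside.
- cap_b: Loose bottle cap on the table, 42 mm across, 15 mm tall; not part of the job. Origin at the centre of its underside.
- glue: Loose glue bottle, 60 mm across, 130 mm tall; not part of the job. Origin at the centre of its underside.
- gift_box: Round cardboard box with a yellow lid, 144 mm across, 70 mm tall; not part of the job. Origin at the centre of its underside.

How it is judged (in metres and radians):
On the way, in this order (a step that is already met when the one before it is completed fails the run):
1. the marker and the paint pot are off the dies and in the grey tray (x of marker in the frame of caddy between -0.08 and 0.08 m and y of marker in the frame of caddy between -0.08 and 0.08 m and z of each of marker, paint_tin in the frame of caddy below 0.04 m and x of paint_tin in the frame of caddy between -0.08 and 0.08 m and y of paint_tin in the frame of caddy between -0.08 and 0.08 m), for 0.2 s.
2. every wooden blank present is seated in its own cavity (horizontal distance between big_disc and big_disc_mouth below 0.005 m and z of big_disc in the frame of big_disc_mouth below 0.0035 m and angle between the z axis of big_disc and the z axis of big_disc_mouth, either way round below 0.08 rad and horizontal distance between small_disc and small_disc_mouth below 0.005 m and z of small_disc in the frame of small_disc_mouth below 0.0035 m and angle between the z axis of small_disc and the z axis of small_disc_mouth, either way round below 0.08 rad and horizontal distance between big_square and big_square_mouth below 0.005 m and z of big_square in the frame of big_square_mouth below 0.0035 m and angle between the z axis of big_square and the z axis of big_square_mouth, either way round below 0.08 rad and horizontal distance between small_square and small_square_mouth below 0.005 m and z of small_square in the frame of small_square_mouth below 0.0035 m and angle between the z axis of small_square and the z axis of small_square_mouth, either way round below 0.08 rad and horizontal distance between oblong and oblong_mouth below 0.005 m and z of oblong in the frame of oblong_mouth below 0.0035 m and angle between the z axis of oblong and the z axis of oblong_mouth, either way round below 0.08 rad), for 0.2 s.
3. the lock knob has clicked past its detent (value of joint lock_knob above 1.05 rad), for 0.2 s.
At the end, for the whole second after the job is handed in: Every blank present is seated in its own cavity (centre within 5 mm, at most 2.5 mm short of the floor, flat within 0.08 rad), the marker and the paint pot are inside the grey tray, the lock knob stands in its notch (beyond 1.05 rad), and all is at rest (all of step 1 and all of step 2 and value of joint lock_knob above 1.05 rad and linear speed of each of big_disc, small_disc, big_square, small_square, oblong, marker, paint_tin below 0.02 m/s); the robot touches nothing.
It fails at once if cap_a is moved more than 50 mm (distance of cap_a from where it was at the start of the episode above 0.05 m).
It fails at once if cap_b is moved more than 50 mm (distance of cap_b from where it was at the start of the episode above 0.05 m).
It fails at once if glue is moved more than 50 mm (distance of glue from where it was at the start of the episode above 0.05 m).
It fails at once if gift_box is moved more than 50 mm (distance of gift_box from where it was at the start of the episode above 0.05 m).
Of big_disc, small_disc, big_square, small_square, oblong only 3 to 5 are there at a start; the rules pass over those that are not, and their reading is None.
At some moment in a run one of big_disc, small_disc, big_square, small_square, oblong may be knocked a few centimetres aside while the robot is not near it.
Once in a run the grip may slacken for a moment while it holds something.
It also fails if it takes over 210 s, if anything falls off the work surface, if the arm or the gripper's body presses on something with over 40 N, if the wrist force passes 120 N, or if a joint passes its speed limit or range.

### The arm

A 6-joint arm with a two-finger parallel gripper is mounted at the origin on the work surface. World frame = base frame: x ahead of the robot, y to its left, z up, the work surface at z = 0. Lengths are in m, angles in degrees, forces in N, time in s.
With the tool pointing down it reaches from about 0.25 to 0.8 m from the base axis. Payload 3.9 kg.
Tool frame: the origin (TCP) lies on the front face of the gripper's body, between the roots of the fingers; the fingertips stand 73 mm ahead of it and the grasp point (between the pads) lies 54 mm ahead of it (tip_extent is the distance from the TCP to the fingertips, in m); z points along the fingers, y is the line along which they close (so a half turn about z gives the same grasp; the last joint's range is limited). The gripper opens to 85 mm and grips with 20 to 120 N. Pads are 22 mm wide; open, the fingers measure 114 mm over their backs; the gripper's body (76 mm by 85 mm) begins 54 mm behind the grasp point. The pads swing forward as they close: fully open they stand 13 mm farther back than shut.
Start: joints at [-67.093, 14.897, -7.913, 67.191, 0, 90], TCP at [0.204, -0.484, 0.304] pointing down, gripper open.
Joint ranges: [-159.42, 159.42], [-47.68, 98.78], [-73.54, 78.23], [-108.79, 121.32], [-90, 84.71], [-180, 180]. Speed limits (degrees/s): [147.25, 147.25, 180, 180, 180, 180].

### API

Orientations are given as [roll, pitch, yaw] about the fixed x, y, z axes, in that order (R = Rz(yaw) Ry(pitch) Rx(roll)).
In Python, from workcell import sense, snapshot, get_calibration, hand_in, masks_of, landmark_of, tip_extent gives the robot as it stands.
- The arm moves only by the tool send_rows, never from a script. Its argument "increments" is one flat list of numbers, 7 for each row, row after row: the turn, a rotation vector about the world's x, y, z normalised to -1 to 1, where 1 is 45 degrees, then the shift along the world's x, y, z normalised to -1 to 1, where 1 is 0.4 m, then the closure, from -1 (fully open) to 1 (shut). In form: [ax, ay, az, x, y, z, fingers, ax, ay, az, x, y, z, fingers, ...]. A call has 1 to 20 rows; each row is the pose to reach, as a shift and turn from the pose commanded when the call began; what a row does not reach only later rows make up. A row lasts 1/12 s, in which the tool goes at most 41.7 mm and 7.16 degrees, less where a joint would pass 70% of its speed; a pose out of reach is approached as far as the arm can. A call with a number of a shift or a turn outside -1 to 1 is refused whole. A call with a gripper value outside its range is refused whole. The fingers move at their own pace and stop on an object; "squeeze" is the grip in N (left out, the last holds). Time passes only in rows, so rows that repeat a pose let the fingers close. It gives the time, the measured TCP pose, the force, the opening and the grip force at its end, in the units of the state.
- sense(): the state, without advancing time (a new reading comes with each control period).
- snapshot(name): name is "side" or "top" or "wrist"; returns (picture, depth): 400x640x3 uint8, red, green, blue; 400x640 float32, m along the optical axis (not along the pixel's ray), 0 where there is no reading.
- get_calibration(name): a dict with "camera_matrix" (3x3 intrinsics, pixels), "cam_to_world" (4x4, takes a point from camera to world coordinates). Camera axes: x right, y down, z forward; pixel columns grow to the right and rows downward; lengths in m; the calibration is good to about 2 mm. A picture is of the moment at which its call begins: read the wrist's pose just before it. get_calibration takes no time and is no camera call; for the wrist camera it gives the pose at the moment of the call.
- hand_in(): hands the job in; it is judged then, once.
Trained networks look in the newest picture that a camera, given by its name, has taken for a name from the list of things; names that differ only in an ending like _2 or _b are one class to them, and where a whole thing is asked for, a point or a joint stands for the part that bears it (a point fixed in the world has none). Each returns a list of dicts, best first, with "p" (0 to 1); they miss things now and then, are a little off and sometimes report something else, mostly with a low value. They report only what shows in the picture. A call takes as long as a camera call.
- masks_of(camera, target): "region" (400x640 bool, what is visible of it) and "extent" ([centre column, centre row, width, height] in pixels, round what is visible of it).
- landmark_of(camera, target): "at" ([column, row] in pixels: a listed point, or the origin of a listed thing).
The state is a dict: "clock": time; "joint_positions": joint angles; "joint_velocities": joint speeds; "effort": joint torques, N m; "eef_pos": TCP position; "orientation": TCP orientation; "force": force on the tool from outside, world axes, zero at the start; "moment": the same for the moment, N m; "gripper_width": opening from 0.0 (shut) to 1.0 (fully open); "grasp_force": force on a finger pad.
Only numpy, scipy, OpenCV 4.12 (cv2) and the standard library are available. Lean on these libraries where they do the work, as an engineer would, in place of code of your own. Each camera call takes 0.05 s, during which the arm holds its last target. There are 200 camera calls.

## Working session

There is one attempt and no reset: what is moved stays moved. The work goes in short steps, Python scripts to look and compute and a tool call to move; the robot and the scene stay as the last step left them, time stands still between calls to the robot, and variables do not carry over. Pictures are saved under pics/ and viewed, at most 14 in all, crops included, and the job is handed in when it is done.

Besides the shell and the picture viewer there is one more tool, called after "Request:" by a JSON object that holds its "name" and its "arguments", one argument or row to a line. send_rows: Moves the arm, as the interface text tells. Scaled input: -1 to 1 covers 0.4 m each way for a shift and 45 degrees each way for a turn. Its arguments: {"type":"object","properties":{"increments":{"type":"array","items":{"type":"number"}},"squeeze":{"type":"number"}},"required":["increments"]}

```bash
ls; mkdir -p pics; cat > h.py <<'E'
import numpy as np, cv2
from workcell import *
def save(img,fn): cv2.imwrite('pics/'+fn,cv2.cvtColor(img,cv2.COLOR_RGB2BGR))
def world(cam,shape=(400,640),depth=None,cal=None):
    c=cal or get_calibration(cam);K=np.array(c['camera_matrix']);T=np.array(c['cam_to_world'])
    v,u=np.mgrid[:400,:640]
    P=np.stack([(u-K[0,2])/K[0,0]*depth,(v-K[1,2])/K[1,1]*depth,depth],-1)
    return P@T[:3,:3].T+T[:3,3]
def ray(cam,uv,z,cal=None):
    c=cal or get_calibration(cam);K=np.array(c['camera_matrix']);T=np.array(c['cam_to_world'])
    d=T[:3,:3]@np.linalg.solve(K,[uv[0],uv[1],1.]);o=T[:3,3]
    return o+d*(z-o[2])/d[2]
E
python3 - <<'E'
from h import *
s=sense();print({k:np.round(v,3) for k,v in s.items()})
for c in ['top','side']:
    p,d=snapshot(c);save(p,c+'0.png');np.save(c+'0.npy',d)
    W=world(c,depth=d);cal=get_calibration(c);print(c,np.round(cal['cam_to_world'],3).tolist())
    for n in ['big_disc','small_disc','big_square','small_square','oblong','big_disc_mouth','small_disc_mouth','big_square_mouth','small_square_mouth','oblong_mouth','die_bed','marker','paint_tin','caddy','lock_knob_grip','cap_a','glue','gift_box']:
        for r in landmark_of(c,n)[:2]:
            u,v=r['at'];print(n,round(r['p'],2),np.round(r['at'],0),np.round(W[min(399,int(v)),min(639,int(u))],3))
E
```

```text
pics
{'clock': np.float64(0.0), 'joint_positions': array([-6.7094e+01,  1.4937e+01, -7.9850e+00,  6.7191e+01, -1.0000e-03,
        8.9999e+01]), 'joint_velocities': array([-0.009, -0.015,  0.121,  0.039,  0.04 ,  0.025]), 'effort': array([ 0.0000e+00, -4.0567e+01,  2.5392e+01,  1.9000e-02, -0.0000e+00,
       -0.0000e+00]), 'eef_pos': array([ 0.204, -0.483,  0.303]), 'orientation': array([-1.79887e+02,  1.00000e-03,  2.29070e+01]), 'force': array([-0.295, -0.722,  0.823]), 'moment': array([-0.004,  0.043,  0.049]), 'grasp_force': np.float64(0.0), 'gripper_width': np.float64(1.0)}
top [[-0.038, -0.978, 0.207, 0.353], [-0.999, 0.036, -0.012, -0.033], [0.004, -0.207, -0.978, 1.149], [0.0, 0.0, 0.0, 1.0]]
big_disc 0.73 [461. 172.] [ 0.645 -0.432  0.065]
small_disc 0.69 [198. 197.] [0.614 0.265 0.018]
small_disc 0.22 [311. 212.] [ 0.561 -0.035  0.024]
small_square 0.53 [441. 235.] [ 0.49  -0.378  0.016]
oblong 0.9 [160. 206.] [0.593 0.365 0.02 ]
oblong 0.39 [315. 247.] [ 0.462 -0.044  0.079]
big_disc_mouth 0.65 [280. 188.] [0.633 0.046 0.024]
small_disc_mouth 0.8 [310. 180.] [ 0.651 -0.03
[... 1055 characters left out ...]
5]
oblong 0.28 [288. 208.] [0.597 0.031 0.074]
big_disc_mouth 0.96 [265. 214.] [0.664 0.04  0.025]
small_disc_mouth 0.53 [285. 196.] [ 0.622 -0.004  0.074]
big_square_mouth 0.78 [298. 229.] [0.559 0.05  0.025]
small_square_mouth 0.73 [328. 240.] [0.471 0.049 0.025]
small_square_mouth 0.72 [314. 206.] [ 0.557 -0.047  0.025]
oblong_mouth 0.67 [328. 239.] [0.472 0.047 0.026]
marker 0.62 [320. 226.] [0.502 0.034 0.048]
paint_tin 0.71 [289. 210.] [0.591 0.031 0.065]
caddy 0.81 [289. 342.] [0.427 0.332 0.007]
lock_knob_grip 0.63 [346. 210.] [ 0.454 -0.03   0.075]
cap_a 0.59 [407. 160.] [ 0.399 -0.389  0.004]
cap_a 0.59 [320. 146.] [ 0.678 -0.324  0.008]
glue 0.33 [316. 149.] [ 0.676 -0.297  0.014]
```

View pics/top0.png

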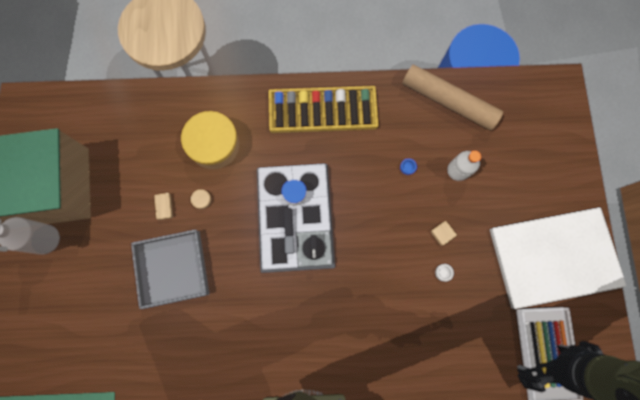

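View pics/side0.png

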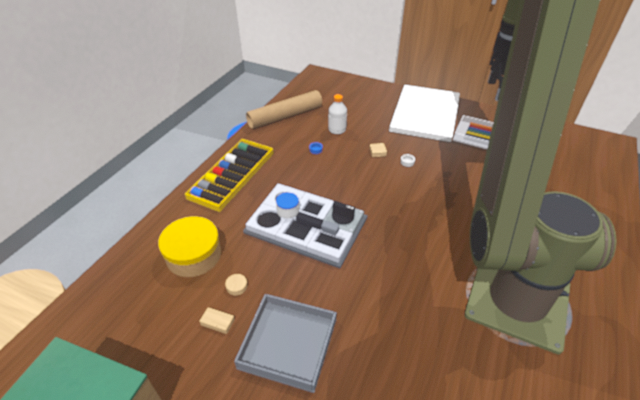

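The top view shows the bed at about (295,217), pot at (293,191) and marker at (290,230). There are three blanks: oblong (163,206), disc (200,199) and square (444,233), with the tray at (170,268). I'll measure sizes and axes next.

```bash
cat > m.py <<'E'
from h import *
for c in ['top','side']:
    d=np.load(c+'0.npy');W=world(c,depth=d);K=np.array(get_calibration(c)['camera_matrix']);print(c,K[0,0])
    for n,z0,z1,b in [('disc',.010,.028,(.56,.66,.22,.31)),('oblong',.010,.028,(.54,.65,.31,.42)),('square',.010,.028,(.44,.54,-.44,-.33)),
       ('pot',.066,.085,(.56,.63,-.04,.06)),('marker',.048,.065,(.43,.60,-.008,.08)),('knob',.068,.085,(.42,.5,-.09,-.008)),('bed',.024,.040,(.38,.75,-.16,.16)),('caddy',.026,.045,(.3,.55,.2,.45)),('gift',.055,.085,(.6,.85,.1,.33)),('glue',.03,.15,(.55,.8,-.5,-.38))]:
        m=(W[...,2]>z0)&(W[...,2]<z1)&(W[...,0]>b[0])&(W[...,0]<b[1])&(W[...,1]>b[2])&(W[...,1]<b[3])
        P=W[m]
        if len(P)<8: print(n,len(P));continue
        (cx,cy),(w,h),a=cv2.minAreaRect((P[:,:2]*1000).astype(np.float32))
        print(n,len(P),'ctr',round(cx),round(cy),'wh',round(w),round(h),'ang',round(a,1),'zmed',round(np.median(P[:,2])*1000,1),'mean',np.round(P.mean(0)*1000), 'area',round(float(((d[m]/K[0,0])**2).sum()*1e6)))
E
python3 m.py
python3 - <<'E'
from h import *
p=cv2.imread('pics/side0.png');cv2.imwrite('pics/a.png',cv2.resize(p[170:350,180:400],None,fx=3,fy=3,interpolation=cv2.INTER_CUBIC))
E
```

```text
top 429.48972496913666
disc 271 ctr 611 260 wh 48 47 ang 84.5 zmed 17.0 mean [611. 260.  17.] area 1967
oblong 359 ctr 595 361 wh 68 40 ang 6.9 zmed 17.3 mean [595. 360.  17.] area 2585
square 313 ctr 495 -388 wh 46 47 ang 32.2 zmed 18.0 mean [ 494. -386.   18.] area 2205
pot 404 ctr 605 6 wh 59 51 ang 88.2 zmed 73.6 mean [606.   6.  73.] area 2670
marker 442 ctr 521 22 wh 40 138 ang 81.4 zmed 54.9 mean [514.  22.  55.] area 2916
knob 163 ctr 465 -39 wh 15 61 ang 87.9 zmed 75.6 mean [465. -39.  76.] area 1018
bed 4520 ctr 555 8 wh 270 179 ang 1.6 zmed 31.0 mean [549.   6.  31.] area 31532
caddy 638 ctr 428 335 wh 170 173 ang 9.7 zmed 33.4 mean [427. 338.  33.] area 4205
gift 2256 ctr 767 228 wh 144 141 ang 43.5 zmed 69.1 mean [765. 227.  69.] area 15854
glue 602 ctr 666 -443 wh 60 51 ang 33.2 zmed 88.8 mean [ 661. -438.   88.] area 3999
side 433.86858221541695
disc 316 ctr 614 262 wh 48 49 ang 34.0 zmed 18.5 mean [612. 263.  18.] area 1811
oblong 501 ctr 597 362 wh 67 39 ang 5.9 zmed 18.2 mean [596. 363.  18.] area 2503
square 159 ctr 496 -387 wh 47 52 ang 33.7 zmed 18.3 mean [ 496. -383.   18.] area 1684
pot 291 ctr 606 6 wh 64 49 ang 90.0 zmed 74.6 mean [606.  10.  74.] area 2076
marker 421 ctr 526 18 wh 43 146 ang 86.3 zmed 55.6 mean [524.  25.  55.] area 2881
knob 142 ctr 467 -38 wh 60 18 ang 2.0 zmed 75.7 mean [466. -37.  75.] area 982
bed 3453 ctr 557 7 wh 272 185 ang 1.7 zmed 31.6 mean [552.  23.  31.] area 24834
caddy 1048 ctr 430 335 wh 171 173 ang 10.0 zmed 33.9 mean [429. 342.  33.] area 4694
gift 2205 ctr 769 229 wh 143 145 ang 78.3 zmed 70.5 mean [764. 234.  70.] area 13444
glue 453 ctr 667 -440 wh 58 48 ang 41.2 zmed 80.1 mean [ 665. -433.   79.] area 5106
```

View pics/a.png

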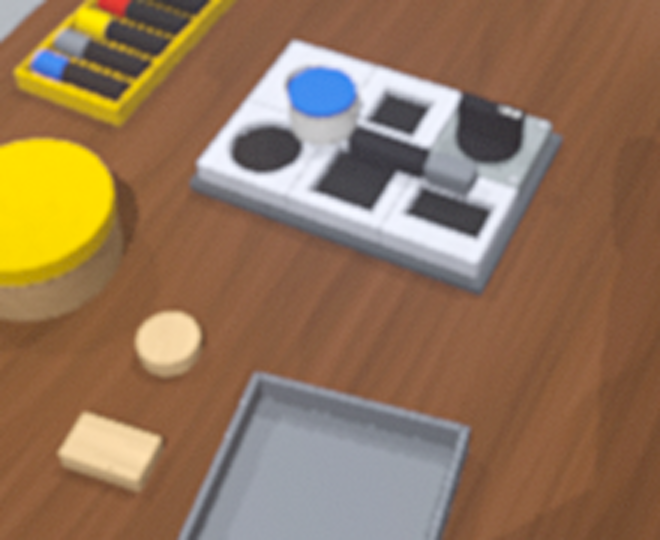

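Blanks: small_disc (612,262), oblong (596,362, yaw ~6.5°), small_square (496,-387, yaw ~33°). The bed centre is about (556,7) mm, yaw 1.6°. Next I move over the bed for a wrist look.

Request:
{"name": "send_rows", "arguments": {
  "increments": [0, 0, -0.473, 0.8, 1, 0.09, -1, 0, 0, -0.473, 0.8, 1, 0.09, -1, 0, 0, -0.473, 0.8, 1, 0.09, -1, 0, 0, -0.473, 0.8, 1, 0.09, -1, 0, 0, -0.473, 0.8, 1, 0.09, -1, 0, 0, -0.473, 0.8, 1, 0.09, -1, 0, 0, -0.473, 0.8, 1, 0.09, -1, 0, 0, -0.473, 0.8, 1, 0.09, -1, 0, 0, -0.473, 0.8, 1, 0.09, -1, 0, 0, -0.473, 0.8, 1, 0.09, -1, 0, 0, -0.473, 0.8, 1, 0.09, -1, 0, 0, -0.473, 0.8, 1, 0.09, -1, 0, 0, -0.473, 0.8, 1, 0.09, -1, 0, 0, -0.473, 0.8, 1, 0.09, -1],
  "squeeze": 40
}}

```text
clock: 3.07
eef_pos: [0.5276, -0.0799, 0.3399]
orientation: [-179.9, -0.2, 2.0]
force: [0.5, -0.5, -0.1]
gripper_width: 1.002
grasp_force: 0.0
```

Request:
{"name": "send_rows", "arguments": {
  "increments": [0, 0, 0, 0, 0.225, 0, -1, 0, 0, 0, 0, 0.225, 0, -1, 0, 0, 0, 0, 0.225, 0, -1, 0, 0, 0, 0, 0.225, 0, -1, 0, 0, 0, 0, 0.225, 0, -1]
}}

```text
clock: 3.48
eef_pos: [0.524, 0.006, 0.3399]
orientation: [179.9, 0.0, 1.7]
force: [-0.5, 0.2, 0.3]
gripper_width: 1.004
grasp_force: 0.0
```

```bash
cat > bed.py <<'E'
from h import *
import sys
cal=get_calibration('wrist');p,d=snapshot('wrist');save(p,sys.argv[1]);np.save('w.npy',d)
W=world('wrist',depth=d,cal=cal);s=sense();print(np.round(s['eef_pos'],4),np.round(s['orientation'],1),'cam',np.round(np.array(cal['cam_to_world'])[:3,3],3), cal['camera_matrix'][0][0])
print('tip',tip_extent() if callable(tip_extent) else tip_extent)
def rect(n,z0,z1,b):
    m=(W[...,2]>z0)&(W[...,2]<z1)&(W[...,0]>b[0])&(W[...,0]<b[1])&(W[...,1]>b[2])&(W[...,1]<b[3])
    m=cv2.morphologyEx(m.astype(np.uint8),cv2.MORPH_OPEN,np.ones((3,3)))>0
    k,l,st,_=cv2.connectedComponentsWithStats(m.astype(np.uint8))
    for i in range(1,k):
        if st[i,4]<60: continue
        P=W[l==i];(cx,cy),(w,h),a=cv2.minAreaRect((P[:,:2]*1000).astype(np.float32))
        print(n,len(P),'ctr',round(cx,1),round(cy,1),'wh',round(w,1),round(h,1),'ang',round(a,1),'z',round(np.median(P[:,2])*1000,1),'px',np.round(np.argwhere(l==i).mean(0)[::-1]))
B=(.35,.76,-.14,.16)
rect('cavity',.015,.0275,B)
rect('dies',.028,.038,B); rect('mk',.05,.062,B); rect('high',.066,.09,B)
E
python3 bed.py w1.png
```

```text
[0.5241 0.0054 0.3399] [179.9   0.    1.6] cam [0.593 0.009 0.41 ] 297.7439756785481
tip 0.0726
cavity 2621 ctr 643.0 59.8 wh 62.0 68.7 ang 58.2 z 24.2 px [281.  64.]
cavity 1629 ctr 645.7 -35.9 wh 54.5 48.4 ang 38.9 z 24.1 px [360.  64.]
cavity 1976 ctr 550.9 55.0 wh 63.1 62.8 ang 1.4 z 24.2 px [280. 140.]
cavity 1595 ctr 552.8 -35.8 wh 49.8 50.9 ang 1.7 z 24.1 px [356. 142.]
cavity 1342 ctr 460.0 53.5 wh 70.2 41.6 ang 2.7 z 24.2 px [285. 209.]
dies 6173 ctr 550.7 55.1 wh 269.7 88.3 ang 1.5 z 31.7 px [273. 125.]
dies 3505 ctr 643.6 -33.3 wh 88.9 88.8 ang 1.5 z 31.7 px [366.  56.]
dies 3020 ctr 553.1 -35.9 wh 87.6 88.9 ang 1.7 z 31.7 px [359. 145.]
dies 121 ctr 561.7 16.8 wh 31.9 11.2 ang 1.5 z 31.8 px [316. 132.]
dies 180 ctr 503.8 11.0 wh 79.3 2.7 ang 1.4 z 31.7 px [318. 180.]
dies 2354 ctr 463.8 -37.9 wh 87.2 87.8 ang 1.7 z 31.7 px [353. 206.]
mk 1780 ctr 510.1 25.0 wh 118.4 23.2 ang 1.3 z 55.2 px [307. 176.]
high 2792 ctr 608.2 7.7 wh 62.1 61.4 ang 49.3 z 73.7 px [323.  94.]
high 680 ctr 464.1 -37.8 wh 16.2 61.6 ang 89.2 z 75.4 px [357. 221.]
```

View pics/w1.png

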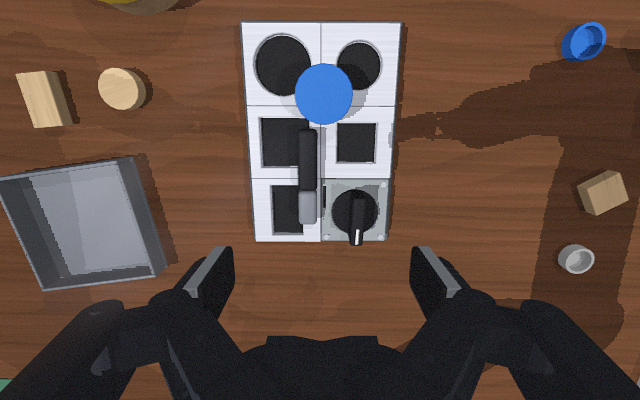

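The wrist view shows the whole bed clearly: pot at (323,94), marker at (307,176) and knob at (357,221). The pot comes first.

Request:
{"name": "send_rows", "arguments": {
  "increments": [0, 0, 0, 0.2075, 0.0025, 0, -1, 0, 0, 0, 0.2075, 0.0025, 0, -1, 0, 0, 0, 0.2075, 0.0025, -0.2, -1, 0, 0, 0, 0.2075, 0.0025, -0.3, -1, 0, 0, 0, 0.2075, 0.0025, -0.4, -1, 0, 0, 0, 0.2075, 0.0025, -0.5, -1, 0, 0, 0, 0.2075, 0.0025, -0.55, -1, 0, 0, 0, 0.2075, 0.0025, -0.5625, -1, 0, 0, 0, 0.2075, 0.0025, -0.5625, -1, 0, 0, 0, 0.2075, 0.0025, -0.5625, 1, 0, 0, 0, 0.2075, 0.0025, -0.5625, 1, 0, 0, 0, 0.2075, 0.0025, -0.5625, 1, 0, 0, 0, 0.2075, 0.0025, -0.5625, 1, 0, 0, 0, 0.2075, 0.0025, -0.5625, 1, 0, 0, 0, 0.2075, 0.0025, -0.5625, 1, 0, 0, 0, 0.2075, 0.0025, -0.5, 1, 0, 0, 0, 0.2075, 0.0025, -0.4, 1],
  "squeeze": 40
}}

```text
clock: 4.95
eef_pos: [0.6039, 0.0075, 0.1766]
orientation: [-180.0, 0.6, 1.6]
force: [0.1, 0.9, -1.7]
gripper_width: 0.707
grasp_force: 44.4
```

Request:
{"name": "send_rows", "arguments": {
  "increments": [0, 0, 0.187, -0.3415, 0.838, 0, 1, 0, 0, 0.187, -0.3415, 0.838, 0, 1, 0, 0, 0.187, -0.3415, 0.838, 0, 1, 0, 0, 0.187, -0.3415, 0.838, 0, 1, 0, 0, 0.187, -0.3415, 0.838, 0, 1, 0, 0, 0.187, -0.3415, 0.838, 0, 1, 0, 0, 0.187, -0.3415, 0.838, 0, 1, 0, 0, 0.187, -0.3415, 0.838, 0, 1, 0, 0, 0.187, -0.3415, 0.838, 0, 1, 0, 0, 0.187, -0.3415, 0.838, 0, 1, 0, 0, 0.187, -0.3415, 0.838, 0, 1]
}}

```text
clock: 5.87
eef_pos: [0.5275, 0.1336, 0.1797]
orientation: [-178.1, 0.1, 13.4]
force: [-0.8, -0.1, -2.2]
gripper_width: 0.716
grasp_force: 44.5
```

Request:
{"name": "send_rows", "arguments": {
  "increments": [0, 0, 0, 0, 0, -0.1, 1, 0, 0, 0, 0, 0, -0.18, 1, 0, 0, 0, 0, 0, -0.215, 1, 0, 0, 0, 0, 0, -0.226, 1, 0, 0, 0, 0, 0, -0.226, 1, 0, 0, 0, 0, 0, -0.226, -1, 0, 0, 0, 0, 0, -0.226, -1, 0, 0, 0, 0, 0, -0.226, -1, 0, 0, 0, 0, 0, -0.226, -1, 0, 0, 0, 0, 0, -0.1, -1, 0, 0, 0, 0, 0, 0, -1, 0, 0, 0, 0, 0, 0.1, -1, 0, 0, 0, 0, 0, 0.2, -1, 0, 0, 0, 0, 0, 0.2, -1]
}}

```text
clock: 7.03
eef_pos: [0.5316, 0.135, 0.2684]
orientation: [-178.1, -0.8, 13.4]
force: [0.4, 1.4, 0.6]
gripper_width: 1.0
grasp_force: 0.0
```

```bash
cat > tray.py <<'E'
from h import *
import sys
cal=get_calibration('wrist');p,d=snapshot('wrist');save(p,sys.argv[1])
W=world('wrist',depth=d,cal=cal);s=sense();print(np.round(s['eef_pos'],4),np.round(s['orientation'],1))
def rect(n,z0,z1,b):
    m=(W[...,2]>z0)&(W[...,2]<z1)&(W[...,0]>b[0])&(W[...,0]<b[1])&(W[...,1]>b[2])&(W[...,1]<b[3])
    m=cv2.morphologyEx(m.astype(np.uint8),cv2.MORPH_OPEN,np.ones((3,3)))>0
    k,l,st,_=cv2.connectedComponentsWithStats(m.astype(np.uint8))
    for i in range(1,k):
        if st[i,4]<60: continue
        P=W[l==i];(cx,cy),(w,h),a=cv2.minAreaRect((P[:,:2]*1000).astype(np.float32))
        print(n,len(P),'ctr',round(cx,1),round(cy,1),'wh',round(w,1),round(h,1),'ang',round(a,1),'z',round(np.median(P[:,2])*1000,1))
if __name__=='__main__':
    rect('rim',.03,.038,(.3,.56,.2,.45));rect('pot',.04,.055,(.3,.56,.2,.45));rect('blank',.014,.022,(.53,.7,.2,.42));rect('mk',.024,.029,(.3,.56,.2,.45))
E
python3 tray.py w2.png
```

```text
[0.5309 0.1349 0.266 ] [-178.1   -0.7   13.4]
rim 2704 ctr 425.8 337.4 wh 170.3 172.2 ang 9.7 z 34.2
blank 2621 ctr 594.1 362.7 wh 66.1 39.1 ang 6.7 z 17.8
blank 1969 ctr 610.0 262.0 wh 48.8 49.0 ang 77.6 z 17.7
mk 95 ctr 477.0 427.1 wh 26.1 2.7 ang 8.5 z 26.7
mk 126 ctr 416.3 416.5 wh 41.4 3.0 ang 10.0 z 26.4
mk 90 ctr 353.2 405.5 wh 35.2 2.9 ang 8.3 z 26.4
```

The move came up short: the arm stopped at (0.53,0.135), so the pot was released beside the bed. I'll check what slowed it and where the pot is.

```bash
python3 - <<'E'
from h import *
s=sense();print({k:np.round(v,2).tolist() for k,v in s.items()})
import sys;sys.argv=['','w3.png']
exec(open('tray.py').read().split("if __name__")[0])
rect('pot',.035,.1,(.4,.75,-.05,.25));rect('marker',.05,.062,(.4,.65,0,.06))
E
```

```text
{'clock': 7.08, 'joint_positions': [13.39, 17.76, -9.65, 61.93, 1.91, 179.94], 'joint_velocities': [-0.1, 2.74, -5.82, -3.52, -0.09, 0.07], 'effort': [0.11, -42.8, 24.61, 0.52, 0.13, -0.0], 'eef_pos': [0.53, 0.13, 0.27], 'orientation': [-178.09, -0.66, 13.44], 'force': [0.97, 0.39, 0.28], 'moment': [-0.06, 0.03, -0.04], 'grasp_force': 0.0, 'gripper_width': 1.0}
[0.5295 0.1345 0.2629] [-178.1   -0.4   13.4]
pot 2845 ctr 525.4 138.3 wh 61.6 62.1 ang 42.1 z 41.7
pot 2430 ctr 511.0 25.2 wh 118.3 23.8 ang 1.7 z 54.6
pot 1456 ctr 479.4 -28.4 wh 35.8 33.4 ang 84.1 z 59.2
marker 1807 ctr 529.9 25.7 wh 80.2 23.5 ang 1.5 z 55.2
```

View pics/w3.png

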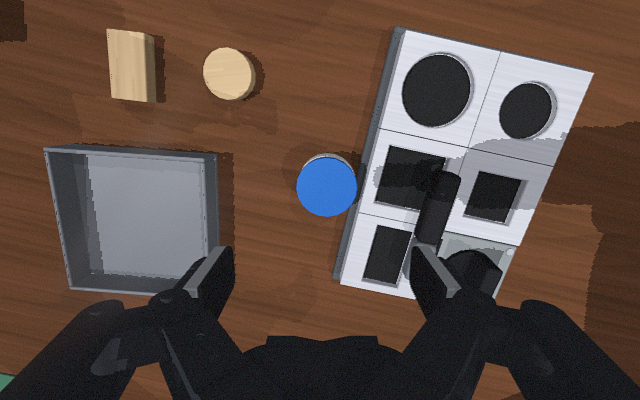

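The cause is joint 6 at its 180° limit, because yaw = j1 + 180 − j6. The pot stands upright on the table at pixel (327,186), world (525,138). I'll turn the tool by a half turn; that's the same grasp with joint 6 mid-range.

Request:
{"name": "send_rows", "arguments": {
  "increments": [0, 0, 0.15, 0, 0, 0, -1, 0, 0, 0.3, 0, 0, 0, -1, 0, 0, 0.45, 0, 0, 0, -1, 0, 0, 0.6, 0, 0, 0, -1, 0, 0, 0.75, 0, 0, 0, -1, 0, 0, 0.9, 0, 0, 0, -1, 0, 0, 1, 0, 0, 0, -1, 0, 0, 1, 0, 0, 0, -1, 0, 0, 1, 0, 0, 0, -1]
}}

```text
clock: 7.88
eef_pos: [0.5267, 0.134, 0.2581]
orientation: [-178.0, 0.2, 58.3]
force: [0.1, -0.4, 0.6]
gripper_width: 1.001
grasp_force: 0.0
```

Request:
{"name": "send_rows", "arguments": {
  "increments": [0, 0, 0.15, 0, 0, 0, -1, 0, 0, 0.3, 0, 0, 0, -1, 0, 0, 0.45, 0, 0, 0, -1, 0, 0, 0.6, 0, 0, 0, -1, 0, 0, 0.75, 0, 0, 0, -1, 0, 0, 0.9, 0, 0, 0, -1, 0, 0, 1, 0, 0, 0, -1, 0, 0, 1, 0, 0, 0, -1, 0, 0, 1, 0, 0, 0, -1]
}}

```text
clock: 8.63
eef_pos: [0.5271, 0.1342, 0.2591]
orientation: [-178.0, 0.1, 103.3]
force: [-0.2, 1.5, -0.9]
gripper_width: 1.0
grasp_force: 0.0
```

Request:
{"name": "send_rows", "arguments": {
  "increments": [0, 0, 0.15, 0, 0, 0, -1, 0, 0, 0.3, 0, 0, 0, -1, 0, 0, 0.45, 0, 0, 0, -1, 0, 0, 0.6, 0, 0, 0, -1, 0, 0, 0.75, 0, 0, 0, -1, 0, 0, 0.9, 0, 0, 0, -1, 0, 0, 1, 0, 0, 0, -1, 0, 0, 1, 0, 0, 0, -1, 0, 0, 1, 0, 0, 0, -1]
}}

```text
clock: 9.38
eef_pos: [0.5272, 0.1343, 0.2596]
orientation: [-178.1, 0.0, 148.3]
force: [-0.3, 0.8, -0.5]
gripper_width: 0.999
grasp_force: 0.0
```

Request:
{"name": "send_rows", "arguments": {
  "increments": [0, 0, 0.15, 0, 0, 0, -1, 0, 0, 0.3, 0, 0, 0, -1, 0, 0, 0.45, 0, 0, 0, -1, 0, 0, 0.6, 0, 0, 0, -1, 0, 0, 0.75, 0, 0, 0, -1, 0, 0, 0.9, 0, 0, 0, -1, 0, 0, 1, 0, 0, 0, -1, 0, 0, 1, 0, 0, 0, -1, 0, 0, 1, 0, 0, 0, -1]
}}

```text
clock: 10.13
eef_pos: [0.5273, 0.1343, 0.2597]
orientation: [-178.1, 0.1, -166.8]
force: [-0.2, -0.4, -0.1]
gripper_width: 1.001
grasp_force: 0.0
```

```bash
python3 - <<'E'
from h import *
s=sense();print({k:np.round(s[k],4).tolist() for k in ['joint_positions','eef_pos','orientation']})
import sys;sys.argv=['','w4.png']
exec(open('tray.py').read().split("if __name__")[0])
rect('pot',.035,.1,(.4,.75,-.05,.25))
rect('rim',.03,.038,(.3,.56,.2,.45))
E
```

```text
{'joint_positions': [15.1631, 18.0322, -10.2203, 61.761, -1.9115, 1.9178], 'eef_pos': [0.5273, 0.1343, 0.2597], 'orientation': [-178.0891, 0.0505, -166.7537]}
[0.5273 0.1343 0.2597] [-1.781e+02  1.000e-01 -1.667e+02]
pot 4509 ctr 463.9 -26.6 wh 39.0 62.0 ang 88.9 z 60.1
pot 3706 ctr 509.9 24.3 wh 119.2 24.7 ang 1.4 z 54.9
pot 2982 ctr 524.6 137.6 wh 61.4 61.2 ang 14.2 z 41.7
rim 3721 ctr 425.9 336.5 wh 170.3 171.3 ang 9.7 z 34.2
```

Pot measured at (525,138) from both flips, so the calibration holds. The bed's edge is close by, so I'll grip along x with yaw 100. A small helper will work out the numbers.

```bash
cat > go.py <<'E'
import numpy as np,sys
from scipy.spatial.transform import Rotation as R
def inc(p0,o0,p1,o1):
    v=(R.from_euler('xyz',o1,degrees=True)*R.from_euler('xyz',o0,degrees=True).inv()).as_rotvec(degrees=True)/45
    return np.round(np.r_[v,(np.array(p1)-p0)/.4],4).tolist()
E
python3 -c "
from go import *
a=([.5273,.1343,.2597],[-178.09,.05,-166.75])
print(inc(*a,[.525,.138,.22],[180,0,155]))"
```

```text
[0.0431, -0.0033, -0.8499, -0.0057, 0.0093, -0.0992]
```

Request:
{"name": "send_rows", "arguments": {
  "increments": [0.0431, -0.0033, -0.85, -0.0057, 0.0093, -0.1, -1, 0.0431, -0.0033, -0.85, -0.0057, 0.0093, -0.1, -1, 0.0431, -0.0033, -0.85, -0.0057, 0.0093, -0.1, -1, 0.0431, -0.0033, -0.85, -0.0057, 0.0093, -0.1, -1, 0.0431, -0.0033, -0.85, -0.0057, 0.0093, -0.1, -1, 0.0431, -0.0033, -0.85, -0.0057, 0.0093, -0.1, -1, 0.0431, -0.0033, -0.85, -0.0057, 0.0093, -0.1, -1, 0.0431, -0.0033, -0.85, -0.0057, 0.0093, -0.1, -1]
}}

```text
clock: 10.85
eef_pos: [0.5251, 0.1381, 0.2198]
orientation: [-180.0, 0.0, 155.2]
force: [1.4, 1.3, -0.2]
gripper_width: 1.002
grasp_force: 0.0
```

Request:
{"name": "send_rows", "arguments": {
  "increments": [0, 0, -1, 0, 0, 0, -1, 0, 0, -1, 0, 0, 0, -1, 0, 0, -1, 0, 0, 0, -1, 0, 0, -1, 0, 0, 0, -1, 0, 0, -1, 0, 0, 0, -1, 0, 0, -1, 0, 0, 0, -1, 0, 0, -1, 0, 0, 0, -1, 0, 0, -1, 0, 0, 0, -1, 0, 0, -1, 0, 0, 0, -1]
}}

```text
clock: 11.6
eef_pos: [0.5251, 0.1381, 0.2198]
orientation: [-180.0, 0.0, 110.3]
force: [0.0, -1.5, -0.7]
gripper_width: 1.004
grasp_force: 0.0
```

Request:
{"name": "send_rows", "arguments": {
  "increments": [0, 0, -0.227, 0, 0, -0.05, -1, 0, 0, -0.227, 0, 0, -0.1, -1, 0, 0, -0.227, 0, 0, -0.2, -1, 0, 0, -0.227, 0, 0, -0.28, -1, 0, 0, -0.227, 0, 0, -0.325, -1, 0, 0, -0.227, 0, 0, -0.335, -1, 0, 0, -0.227, 0, 0, -0.335, -1, 0, 0, -0.227, 0, 0, -0.335, 1, 0, 0, -0.227, 0, 0, -0.335, 1, 0, 0, -0.227, 0, 0, -0.335, 1, 0, 0, -0.227, 0, 0, -0.335, 1, 0, 0, -0.227, 0, 0, -0.335, 1, 0, 0, -0.227, 0, 0, -0.335, 1, 0, 0, -0.227, 0, 0, -0.25, 1, 0, 0, -0.227, 0, 0, -0.15, 1, 0, 0, -0.227, 0, 0, -0.1, 1, 0, 0, -0.227, 0, 0, -0.1, 1]
}}

```text
clock: 13.02
eef_pos: [0.5283, 0.139, 0.1854]
orientation: [179.4, -0.0, 100.0]
force: [1.0, -0.3, -1.9]
gripper_width: 0.706
grasp_force: 45.5
```

Request:
{"name": "send_rows", "arguments": {
  "increments": [0, 0, 0, -0.264, 0.595, 0, 1, 0, 0, 0, -0.264, 0.595, 0, 1, 0, 0, 0, -0.264, 0.595, 0, 1, 0, 0, 0, -0.264, 0.595, 0, 1, 0, 0, 0, -0.264, 0.595, 0, 1, 0, 0, 0, -0.264, 0.595, 0, 1, 0, 0, 0, -0.264, 0.595, 0, 1, 0, 0, 0, -0.264, 0.595, 0, 1, 0, 0, 0, -0.264, 0.595, 0, 1, 0, 0, 0, -0.264, 0.595, 0, 1]
}}

```text
clock: 13.85
eef_pos: [0.4194, 0.3748, 0.1791]
orientation: [-179.9, 0.1, 100.0]
force: [-0.2, 0.8, -2.3]
gripper_width: 0.712
grasp_force: 45.4
```

Request:
{"name": "send_rows", "arguments": {
  "increments": [0, 0, 0, 0, 0, -0.1, 1, 0, 0, 0, 0, 0, -0.17, 1, 0, 0, 0, 0, 0, -0.205, 1, 0, 0, 0, 0, 0, -0.2175, 1, 0, 0, 0, 0, 0, -0.2175, 1, 0, 0, 0, 0, 0, -0.2175, 1, 0, 0, 0, 0, 0, -0.2175, -1, 0, 0, 0, 0, 0, -0.2175, -1, 0, 0, 0, 0, 0, -0.2175, -1, 0, 0, 0, 0, 0, -0.2175, -1, 0, 0, 0, 0, 0, -0.1, -1, 0, 0, 0, 0, 0, 0, -1, 0, 0, 0, 0, 0, 0.1, -1, 0, 0, 0, 0, 0, 0.2, -1, 0, 0, 0, 0, 0, 0.2, -1]
}}

```text
clock: 15.1
eef_pos: [0.4225, 0.379, 0.2689]
orientation: [179.2, -0.5, 100.0]
force: [1.2, 1.0, 0.9]
gripper_width: 0.998
grasp_force: 0.0
```

```bash
python3 - <<'E'
from h import *
s=sense();print({k:np.round(s[k],4).tolist() for k in ['joint_positions','eef_pos','orientation']})
import sys;sys.argv=['','w5.png']
exec(open('tray.py').read().split("if __name__")[0])
rect('pot',.04,.1,(.3,.56,.25,.45))
rect('rim',.03,.038,(.3,.56,.2,.45))
E
```

```text
{'joint_positions': [41.8939, 19.4428, -6.683, 62.9957, -0.0107, 121.8719], 'eef_pos': [0.4225, 0.379, 0.2689], 'orientation': [179.2482, -0.4548, 100.0249]}
[0.4217 0.3783 0.2654] [179.4  -0.3 100. ]
pot 2857 ctr 418.4 374.2 wh 61.3 61.9 ang 8.7 z 46.6
rim 1866 ctr 425.5 336.8 wh 170.2 169.7 ang 9.9 z 34.1
rim 229 ctr 379.4 412.8 wh 45.6 4.2 ang 9.8 z 34.5
rim 872 ctr 472.6 407.8 wh 64.1 127.5 ang 56.2 z 34.3
```

Request:
{"name": "send_rows", "arguments": {
  "increments": [0, 0, 1, 0.227, -0.878, 0, -0.2, 0, 0, 1, 0.227, -0.878, 0, -0.2, 0, 0, 1, 0.227, -0.878, 0, -0.2, 0, 0, 1, 0.227, -0.878, 0, -0.2, 0, 0, 1, 0.227, -0.878, 0, -0.2, 0, 0, 1, 0.227, -0.878, 0, -0.2, 0, 0, 1, 0.227, -0.878, 0, -0.2, 0, 0, 1, 0.227, -0.878, 0, -0.2, 0, 0, 1, 0.227, -0.878, 0, -0.2, 0, 0, 1, 0.227, -0.878, 0, -0.2, 0, 0, 1, 0.227, -0.878, 0, -0.2, 0, 0, 1, 0.227, -0.878, 0, -0.2]
}}

```text
clock: 16.15
eef_pos: [0.5097, 0.0247, 0.2589]
orientation: [-180.0, -0.1, 144.9]
force: [-1.2, 0.4, -0.4]
gripper_width: 0.603
grasp_force: 0.0
```

Request:
{"name": "send_rows", "arguments": {
  "increments": [0, 0, 0.811, 0, 0, 0, -0.2, 0, 0, 0.811, 0, 0, 0, -0.2, 0, 0, 0.811, 0, 0, 0, -0.2, 0, 0, 0.811, 0, 0, 0, -0.2, 0, 0, 0.811, 0, 0, 0, -0.2, 0, 0, 0.811, 0, 0, 0, -0.2, 0, 0, 0.811, 0, 0, 0, -0.2]
}}

```text
clock: 16.73
eef_pos: [0.5098, 0.0265, 0.2594]
orientation: [180.0, -0.0, -178.5]
force: [0.1, -0.2, 0.3]
gripper_width: 0.599
grasp_force: 0.0
```

```bash
python3 bed.py w6.png
```

```text
[0.5098 0.0262 0.2595] [ 180.    -0.  -178.5] cam [0.436 0.025 0.329] 297.7439756785481
tip 0.0726
cavity 2862 ctr 461.8 52.1 wh 70.5 43.1 ang 1.5 z 24.1 px [349. 134.]
cavity 2345 ctr 552.1 61.5 wh 62.4 48.7 ang 0.8 z 24.1 px [352. 220.]
cavity 1904 ctr 555.0 -36.5 wh 49.4 50.5 ang 1.3 z 24.1 px [262. 220.]
cavity 2259 ctr 643.7 56.8 wh 65.6 67.4 ang 1.1 z 24.1 px [343. 293.]
cavity 688 ctr 649.7 -20.8 wh 27.0 50.9 ang 74.1 z 24.2 px [276. 296.]
dies 5159 ctr 492.2 52.6 wh 150.6 89.3 ang 1.5 z 31.7 px [361. 144.]
dies 13851 ctr 553.0 8.9 wh 268.5 179.1 ang 1.6 z 31.6 px [282. 215.]
dies 152 ctr 480.9 10.1 wh 46.4 4.1 ang 0.4 z 31.7 px [304. 156.]
mk 81 ctr 457.3 -30.2 wh 0.6 23.3 ang 89.3 z 55.9 px [259. 132.]
mk 2902 ctr 509.9 24.1 wh 118.7 24.0 ang 1.4 z 55.2 px [318. 185.]
high 1465 ctr 463.2 -38.1 wh 16.4 61.1 ang 89.5 z 75.3 px [247. 139.]
```

```bash
python3 - <<'E'
from h import *
d=np.load('w.npy');W=world('wrist',depth=d);t=sense()['eef_pos']
m=(d>0)&(W[...,2]>.12)&(abs(W[...,1]-t[1])<.08)
P=W[m]-t
for q in (0,.5,2,10): print(q,np.round(np.percentile(P[:,2],q)*1000,1))
lo=P[P[:,2]<np.percentile(P[:,2],3)];print(np.round(lo[lo[:,1]>0].mean(0)*1000),np.round(lo[lo[:,1]<0].mean(0)*1000))
E
```

```text
0 -70.1
0.5 -63.3
2 -54.0
10 -22.5
[ -8.  30. -57.] [ -7. -28. -57.]
```

The tips are about 70 mm ahead at this opening, so the nominal 73 mm is for shut. Gripping the marker now.

Request:
{"name": "send_rows", "arguments": {
  "increments": [0, 0, 0, 0, 0, -0.1, -0.2, 0, 0, 0, 0, 0, -0.2, -0.2, 0, 0, 0, 0, 0, -0.3, -0.2, 0, 0, 0, 0, 0, -0.36, -0.2, 0, 0, 0, 0, 0, -0.375, -0.2, 0, 0, 0, 0, 0, -0.375, -0.2, 0, 0, 0, 0, 0, -0.375, 1, 0, 0, 0, 0, 0, -0.375, 1, 0, 0, 0, 0, 0, -0.375, 1, 0, 0, 0, 0, 0, -0.375, 1, 0, 0, 0, 0, 0, -0.375, 1, 0, 0, 0, 0, 0, -0.375, 1, 0, 0, 0, 0, 0, -0.375, 1, 0, 0, 0, 0, 0, -0.3, 1, 0, 0, 0, 0, 0, -0.2, 1, 0, 0, 0, 0, 0, -0.2, 1]
}}

```text
clock: 18.12
eef_pos: [0.5143, 0.0251, 0.1867]
orientation: [180.0, 0.7, -178.5]
force: [2.0, 0.2, -0.2]
gripper_width: 0.264
grasp_force: 39.4
```

Request:
{"name": "send_rows", "arguments": {
  "increments": [0, 0, 0.184, -0.196, 0.696, 0, 1, 0, 0, 0.184, -0.196, 0.696, 0, 1, 0, 0, 0.184, -0.196, 0.696, 0, 1, 0, 0, 0.184, -0.196, 0.696, 0, 1, 0, 0, 0.184, -0.196, 0.696, 0, 1, 0, 0, 0.184, -0.196, 0.696, 0, 1, 0, 0, 0.184, -0.196, 0.696, 0, 1, 0, 0, 0.184, -0.196, 0.696, 0, 1, 0, 0, 0.184, -0.196, 0.696, 0, 1, 0, 0, 0.184, -0.196, 0.696, 0, 1, 0, 0, 0.184, -0.196, 0.696, 0, 1]
}}

```text
clock: 19.03
eef_pos: [0.4321, 0.3021, 0.18]
orientation: [-180.0, 0.0, -170.3]
force: [0.7, -0.7, 0.2]
gripper_width: 0.268
grasp_force: 39.6
```

Request:
{"name": "send_rows", "arguments": {
  "increments": [0, 0, 0, 0, 0, -0.1, 1, 0, 0, 0, 0, 0, -0.18, 1, 0, 0, 0, 0, 0, -0.22, 1, 0, 0, 0, 0, 0, -0.235, 1, 0, 0, 0, 0, 0, -0.235, 1, 0, 0, 0, 0, 0, -0.235, 1, 0, 0, 0, 0, 0, -0.235, 0.08, 0, 0, 0, 0, 0, -0.235, 0.08, 0, 0, 0, 0, 0, -0.235, 0.08, 0, 0, 0, 0, 0, -0.235, 0.08, 0, 0, 0, 0, 0, -0.15, 0.08, 0, 0, 0, 0, 0, -0.05, 0.08, 0, 0, 0, 0, 0, 0.05, 0.08, 0, 0, 0, 0, 0, 0.15, 0.08, 0, 0, 0, 0, 0, 0.25, 0.08, 0, 0, 0, 0, 0, 0.25, -1]
}}

```text
clock: 20.37
eef_pos: [0.4349, 0.3056, 0.2883]
orientation: [179.6, 0.8, -170.2]
force: [0.1, 0.5, 0.2]
gripper_width: 0.589
grasp_force: 0.0
```

```bash
python3 - <<'E'
from h import *
import sys;sys.argv=['','w7.png']
exec(open('tray.py').read().split("if __name__")[0])
rect('pot',.04,.1,(.3,.56,.25,.45))
rect('mk',.022,.031,(.35,.5,.26,.35))
rect('rim',.031,.038,(.3,.56,.2,.45))
rect('blank',.013,.022,(.53,.7,.2,.42))
E
```

```text
[0.4341 0.305  0.2848] [ 179.7    0.6 -170.2]
pot 2630 ctr 418.2 373.4 wh 61.3 62.1 ang 10.2 z 46.7
mk 2126 ctr 430.4 303.0 wh 118.2 24.0 ang 10.1 z 28.1
rim 1636 ctr 431.0 308.5 wh 169.3 113.3 ang 9.9 z 34.3
rim 270 ctr 336.2 371.5 wh 4.0 55.1 ang 9.8 z 34.6
rim 222 ctr 350.7 406.9 wh 44.5 5.6 ang 11.3 z 34.4
rim 646 ctr 437.3 407.4 wh 123.2 36.0 ang 8.4 z 34.4
blank 1250 ctr 593.7 362.5 wh 67.0 37.9 ang 6.9 z 17.7
blank 394 ctr 610.9 276.4 wh 20.5 47.0 ang 82.9 z 17.6
```

View pics/w7.png

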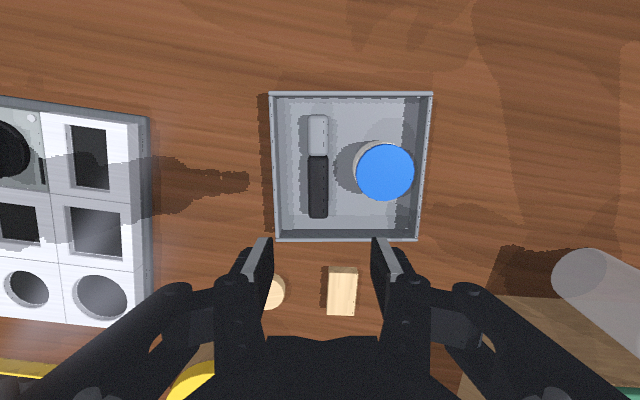

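Marker at (318,165) and pot at (385,170) are both inside the tray. Next is the oblong at (342,290), world (594,362).

Request:
{"name": "send_rows", "arguments": {
  "increments": [0, 0, -0.067, 0.4055, 0.148, -0.25, -0.4, 0, 0, -0.067, 0.4055, 0.148, -0.25, -0.4, 0, 0, -0.067, 0.4055, 0.148, -0.25, -0.4, 0, 0, -0.067, 0.4055, 0.148, -0.25, -0.4, 0, 0, -0.067, 0.4055, 0.148, -0.25, -0.4, 0, 0, -0.067, 0.4055, 0.148, -0.25, -0.4, 0, 0, -0.067, 0.4055, 0.148, -0.25, -0.4]
}}

```text
clock: 21.0
eef_pos: [0.5935, 0.3618, 0.1753]
orientation: [-179.8, -0.3, -173.3]
force: [-0.5, -0.1, 0.6]
gripper_width: 0.697
grasp_force: 0.0
```

```bash
python3 - <<'E'
from h import *
import sys;sys.argv=['','w8.png']
exec(open('tray.py').read().split("if __name__")[0])
rect('blank',.013,.022,(.53,.7,.2,.42))
E
```

```text
[0.593  0.3619 0.1773] [-179.9   -0.2 -173.2]
blank 3647 ctr 593.8 362.6 wh 65.8 38.1 ang 7.0 z 17.7
blank 2842 ctr 609.9 262.3 wh 48.8 49.7 ang 18.8 z 17.6
```

Request:
{"name": "send_rows", "arguments": {
  "increments": [0, 0, 0, 0, 0, -0.1, -0.4, 0, 0, 0, 0, 0, -0.18, -0.4, 0, 0, 0, 0, 0, -0.23, -0.4, 0, 0, 0, 0, 0, -0.246, -0.4, 0, 0, 0, 0, 0, -0.246, -0.4, 0, 0, 0, 0, 0, -0.246, -0.4, 0, 0, 0, 0, 0, -0.246, 1, 0, 0, 0, 0, 0, -0.246, 1, 0, 0, 0, 0, 0, -0.246, 1, 0, 0, 0, 0, 0, -0.246, 1, 0, 0, 0, 0, 0, -0.246, 1, 0, 0, 0, 0, 0, -0.246, 1, 0, 0, 0, 0, 0, -0.2, 1, 0, 0, 0, 0, 0, -0.1, 1, 0, 0, 0, 0, 0, 0, 1, 0, 0, 0, 0, 0, 0, 1]
}}

```text
clock: 22.38
eef_pos: [0.5981, 0.3649, 0.19]
orientation: [179.6, 0.8, -173.2]
force: [1.6, 0.3, 1.0]
gripper_width: 0.427
grasp_force: 40.2
```

Request:
{"name": "send_rows", "arguments": {
  "increments": [0, 0, -0.116, -0.33, -0.777, 0, 1, 0, 0, -0.116, -0.33, -0.777, 0, 1, 0, 0, -0.116, -0.33, -0.777, 0, 1, 0, 0, -0.116, -0.33, -0.777, 0, 1, 0, 0, -0.116, -0.33, -0.777, 0, 1, 0, 0, -0.116, -0.33, -0.777, 0, 1, 0, 0, -0.116, -0.33, -0.777, 0, 1, 0, 0, -0.116, -0.33, -0.777, 0, 1, 0, 0, -0.116, -0.33, -0.777, 0, 1, 0, 0, -0.116, -0.33, -0.777, 0, 1, 0, 0, -0.116, -0.33, -0.777, 0, 1, 0, 0, -0.116, -0.33, -0.777, 0, 1]
}}

```text
clock: 23.38
eef_pos: [0.4635, 0.0527, 0.1805]
orientation: [180.0, 0.2, -178.4]
force: [0.0, -0.1, -1.1]
gripper_width: 0.423
grasp_force: 40.3
```

```bash
python3 bed.py w9.png; python3 - <<'E'
import sys;sys.path.insert(0,'.')
from h import *
d=np.load('w.npy');W=world('wrist',depth=d);t=sense()['eef_pos']
m=(d>0)&(W[...,2]<.135)&(W[...,2]>.09)&(abs(W[...,1]-t[1])<.05);P=W[m]
print(np.percentile(P[:,2],[1,50,99]).round(3))
E
```

```text
[0.4634 0.0529 0.1802] [ 1.800e+02  1.000e-01 -1.784e+02] cam [0.389 0.051 0.25 ] 297.7439756785481
tip 0.0726
cavity 1517 ctr 437.7 51.0 wh 21.2 43.2 ang 2.1 z 24.1 px [319. 173.]
cavity 153 ctr 536.8 -29.8 wh 8.5 18.8 ang 2.3 z 24.1 px [222. 282.]
cavity 1488 ctr 563.3 54.3 wh 41.7 63.4 ang 1.1 z 24.2 px [318. 321.]
cavity 275 ctr 634.7 -51.0 wh 11.9 34.8 ang 43.6 z 24.0 px [208. 372.]
dies 13662 ctr 480.4 6.8 wh 125.1 180.4 ang 1.8 z 31.7 px [247. 199.]
dies 453 ctr 559.1 92.5 wh 14.1 46.8 ang 88.7 z 31.7 px [361. 319.]
dies 257 ctr 568.3 18.6 wh 32.9 9.8 ang 3.5 z 31.6 px [279. 323.]
dies 119 ctr 588.0 -72.9 wh 5.9 20.8 ang 47.4 z 31.6 px [176. 337.]
dies 269 ctr 584.7 52.9 wh 43.0 7.2 ang 89.8 z 31.1 px [319. 336.]
dies 577 ctr 626.7 -51.9 wh 13.6 85.5 ang 52.9 z 31.6 px [201. 371.]
mk 642 ctr 461.7 -31.0 wh 61.8 12.7 ang 11.0 z 56.0 px [199. 208.]
high 2710 ctr 462.9 -37.6 wh 16.2 61.5 ang 89.7 z 75.2 px [179. 221.]
[0.1   0.114 0.134]
```

View pics/w9.png

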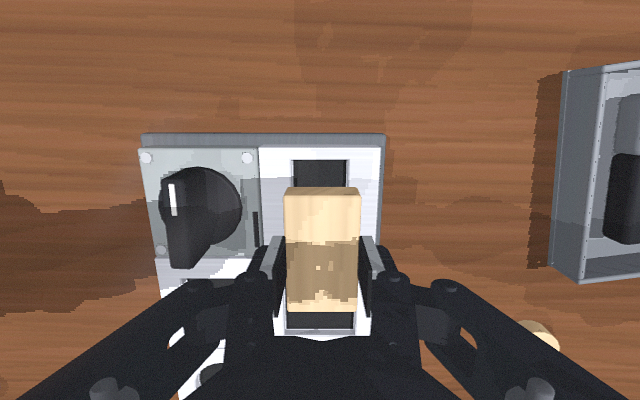

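The oblong is held level between the pads (pixel 320,250) over its cavity (320,173). I'll check its offset from the TCP.

```bash
cat > held.py <<'E'
import sys
z0,z1=float(sys.argv[2]),float(sys.argv[3])
exec(open('tray.py').read().split("if __name__")[0])
t=s['eef_pos'];rect('held',z0,z1,(t[0]-.06,t[0]+.06,t[1]-.033,t[1]+.033))
E
python3 held.py w10.png .108 .125
```

```text
[0.4632 0.0529 0.1801] [ 1.800e+02  1.000e-01 -1.783e+02]
held 9242 ctr 462.0 53.7 wh 66.7 49.6 ang 1.5 z 113.6
held 97 ctr 455.2 24.3 wh 1.3 5.5 ang 12.1 z 120.2
held 94 ctr 453.6 82.5 wh 1.7 5.4 ang 0.2 z 120.6
```

Request:
{"name": "send_rows", "arguments": {
  "increments": [0, 0, 0, 0.0005, -0.0028, -0.08, 1, 0, 0, 0, 0.0005, -0.0028, -0.14, 1, 0, 0, 0, 0.0005, -0.0028, -0.155, 1, 0, 0, 0, 0.0005, -0.0028, -0.165, 1, 0, 0, 0, 0.0005, -0.0028, -0.172, 1, 0, 0, 0, 0.0005, -0.0028, -0.178, 1, 0, 0, 0, 0.0005, -0.0028, -0.183, 1, 0, 0, 0, 0.0005, -0.0028, -0.183, 1]
}}

```text
clock: 24.15
eef_pos: [0.4632, 0.0509, 0.1083]
orientation: [180.0, 0.2, -178.4]
force: [-2.3, 0.1, 6.6]
gripper_width: 0.428
grasp_force: 41.0
```

Request:
{"name": "send_rows", "arguments": {
  "increments": [0, 0, 0, 0, 0, 0, 0.1, 0, 0, 0, 0, 0, 0, -0.1, 0, 0, 0, 0, 0, 0, -0.1, 0, 0, 0, 0, 0, 0, -0.1, 0, 0, 0, 0, 0, 0, -0.1, 0, 0, 0, 0, 0, 0.1, -0.1, 0, 0, 0, 0, 0, 0.2, -0.1, 0, 0, 0, 0, 0, 0.3, -0.1, 0, 0, 0, 0, 0, 0.35, -0.4, 0, 0, 0, 0, 0, 0.35, -0.4]
}}

```text
clock: 24.98
eef_pos: [0.4653, 0.0509, 0.2517]
orientation: [180.0, 0.6, -178.4]
force: [1.8, 0.5, -0.8]
gripper_width: 0.702
grasp_force: 0.0
```

```bash
cat > seat.py <<'E'
import sys
x,y=float(sys.argv[2]),float(sys.argv[3])
exec(open('tray.py').read().split("if __name__")[0])
rect('seated',.0365,.062,(x-.055,x+.055,y-.055,y+.055))
m=(W[...,2]>.0365)&(W[...,2]<.062)&(abs(W[...,0]-x)<.016)&(abs(W[...,1]-y)<.014);P=W[m]
A=np.c_[P[:,:2]-[x,y],np.ones(len(P))];f=np.linalg.lstsq(A,P[:,2],rcond=None)[0];print('plane tilt',f[:2].round(3),'z',f[2].round(4))
rect('dies',.028,.0345,(.35,.76,-.14,.16))
E
python3 seat.py w11.png .462 .052
```

```text
[0.4641 0.0508 0.2492] [ 180.     0.4 -178.4]
seated 2595 ctr 461.8 51.7 wh 65.8 38.0 ang 1.4 z 41.7
plane tilt [-0.004  0.001] z 0.0417
dies 17697 ctr 535.1 8.3 wh 234.6 179.6 ang 1.4 z 31.6
```

The oblong is seated (top at 41.7 mm, centred). The small disc is next.

Request:
{"name": "send_rows", "arguments": {
  "increments": [0, 0, 0, 0.367, 0.528, -0.1675, -0.8, 0, 0, 0, 0.367, 0.528, -0.1675, -0.8, 0, 0, 0, 0.367, 0.528, -0.1675, -0.8, 0, 0, 0, 0.367, 0.528, -0.1675, -0.8, 0, 0, 0, 0.367, 0.528, -0.1675, -0.8, 0, 0, 0, 0.367, 0.528, -0.1675, -0.8, 0, 0, 0, 0.367, 0.528, -0.1675, -0.8, 0, 0, 0, 0.367, 0.528, -0.1675, -0.8, 0, 0, 0, 0.367, 0.528, -0.1675, -0.8]
}}

```text
clock: 25.78
eef_pos: [0.6079, 0.2619, 0.1766]
orientation: [-179.9, -0.2, -178.4]
force: [-0.5, -1.0, 0.2]
gripper_width: 0.902
grasp_force: 0.0
```

```bash
python3 - <<'E'
from h import *
import sys;sys.argv=['','w12.png']
exec(open('tray.py').read().split("if __name__")[0])
rect('blank',.013,.022,(.53,.7,.2,.42))
E
```

```text
[0.6077 0.2611 0.1776] [-179.9   -0.2 -178.4]
blank 2805 ctr 609.9 262.0 wh 49.4 48.9 ang 3.3 z 17.7
blank 263 ctr 697.5 230.4 wh 41.4 4.1 ang 89.9 z 17.7
```

Request:
{"name": "send_rows", "arguments": {
  "increments": [0, 0, 0, 0, 0, -0.1, -0.8, 0, 0, 0, 0, 0, -0.18, -0.8, 0, 0, 0, 0, 0, -0.235, -0.8, 0, 0, 0, 0, 0, -0.249, -0.8, 0, 0, 0, 0, 0, -0.249, -0.8, 0, 0, 0, 0, 0, -0.249, -0.8, 0, 0, 0, 0, 0, -0.249, 1, 0, 0, 0, 0, 0, -0.249, 1, 0, 0, 0, 0, 0, -0.249, 1, 0, 0, 0, 0, 0, -0.249, 1, 0, 0, 0, 0, 0, -0.249, 1, 0, 0, 0, 0, 0, -0.249, 1, 0, 0, 0, 0, 0, -0.2, 1, 0, 0, 0, 0, 0, -0.1, 1, 0, 0, 0, 0, 0, 0, 1, 0, 0, 0, 0, 0, 0, 1, 0, 0, 0, 0, 0, 0, 1]
}}

```text
clock: 27.25
eef_pos: [0.6115, 0.2629, 0.1844]
orientation: [179.8, 0.5, -178.4]
force: [-0.1, 0.4, -0.3]
gripper_width: 0.557
grasp_force: 41.3
```

Request:
{"name": "send_rows", "arguments": {
  "increments": [0, 0, 0, 0.0855, -0.7395, 0, 1, 0, 0, 0, 0.0855, -0.7395, 0, 1, 0, 0, 0, 0.0855, -0.7395, 0, 1, 0, 0, 0, 0.0855, -0.7395, 0, 1, 0, 0, 0, 0.0855, -0.7395, 0, 1, 0, 0, 0, 0.0855, -0.7395, 0, 1, 0, 0, 0, 0.0855, -0.7395, 0, 1, 0, 0, 0, 0.0855, -0.7395, 0, 1, 0, 0, 0, 0.0855, -0.7395, 0, 1, 0, 0, 0, 0.0855, -0.7395, 0, 1, 0, 0, 0, 0.0855, -0.7395, 0, 1]
}}

```text
clock: 28.17
eef_pos: [0.6427, -0.0326, 0.179]
orientation: [180.0, -0.1, -178.4]
force: [0.1, 0.9, -0.6]
gripper_width: 0.556
grasp_force: 41.5
```

```bash
python3 bed.py w13.png|grep -E "cav|dies|^\[" ; python3 held.py w14.png .112 .121
```

```text
[ 0.6428 -0.0323  0.1792] [ 180.    -0.  -178.3] cam [ 0.569 -0.034  0.249] 297.7439756785481
cavity 8440 ctr 551.0 55.2 wh 63.2 62.5 ang 1.6 z 24.2 px [448.  84.]
cavity 5594 ctr 553.5 -35.9 wh 51.4 51.4 ang 1.4 z 24.1 px [319.  85.]
cavity 5549 ctr 642.2 57.5 wh 67.0 67.6 ang 9.8 z 24.2 px [434. 208.]
cavity 1820 ctr 634.4 -34.4 wh 32.7 54.5 ang 4.3 z 24.1 px [318. 195.]
dies 1604 ctr 505.0 -37.1 wh 6.4 88.1 ang 1.7 z 31.4 px [319.   5.]
dies 36315 ctr 593.6 10.3 wh 186.9 179.8 ang 1.5 z 31.7 px [383. 114.]
[ 0.6429 -0.0321  0.1793] [ 180.    -0.  -178.3]
held 7064 ctr 641.1 -34.8 wh 57.9 49.5 ang 74.7 z 114.1
```

```bash
python3 - <<'E'
from h import *
cal=get_calibration('wrist');p,d=snapshot('wrist');W=world('wrist',depth=d,cal=cal);t=sense()['eef_pos'];print(t.round(4))
print(np.histogram(W[...,2][(abs(W[...,0]-t[0])<.012)&(abs(W[...,1]-t[1])<.012)],bins=np.arange(.09,.14,.003)))
m=(W[...,2]>.112)&(W[...,2]<.1225)&(abs(W[...,1]-t[1])<.021)
for dy in (-.015,-.01,0,.01,.015):
    q=m&(abs(W[...,1]-t[1]-dy)<.0015);x=W[q][:,0];print(dy,np.percentile(x,[1,99]).round(4),np.percentile(x,[1,99]).mean().round(4))
m=(W[...,2]>.02)&(W[...,2]<.0285)
c=W[m&(abs(W[...,0]-.63)<.04)&(abs(W[...,1]+.033)<.04)][:,:2]
e=cv2.convexHull((c*1000).astype(np.float32))[:,0];e=e[e[:,0]<640]
r=np.linalg.lstsq(np.c_[2*e,np.ones(len(e))],(e**2).sum(1),rcond=None)[0];print('cav fit',r[:2],np.sqrt(r[2]+r[0]**2+r[1]**2))
E
```

```text
[ 0.6431 -0.0322  0.1794]
(array([   0,    0,    0,    0,    0,    0,    0,  718, 1316,    0,    0,
          0,    0,    0,    0,    0]), array([0.09 , 0.093, 0.096, 0.099, 0.102, 0.105, 0.108, 0.111, 0.114,
       0.117, 0.12 , 0.123, 0.126, 0.129, 0.132, 0.135, 0.138]))
-0.015 [0.6232 0.6602] 0.6417
-0.01 [0.6202 0.6636] 0.6419
0 [0.6181 0.666 ] 0.6421
0.01 [0.6197 0.6646] 0.6421
0.015 [0.6217 0.6615] 0.6416
cav fit [1.77677632e+03 1.40916184e+00] 1178.9095089263908
```

Request:
{"name": "send_rows", "arguments": {
  "increments": [0, 0, 0, 0.0035, -0.0028, -0.08, 1, 0, 0, 0, 0.0035, -0.0028, -0.13, 1, 0, 0, 0, 0.0035, -0.0028, -0.14, 1, 0, 0, 0, 0.0035, -0.0028, -0.15, 1, 0, 0, 0, 0.0035, -0.0028, -0.16, 1, 0, 0, 0, 0.0035, -0.0028, -0.168, 1, 0, 0, 0, 0.0035, -0.0028, -0.175, 1, 0, 0, 0, 0.0035, -0.0028, -0.178, 1, 0, 0, 0, 0.0035, -0.0028, -0.178, 1]
}}

```text
clock: 29.07
eef_pos: [0.6448, -0.0352, 0.1087]
orientation: [-180.0, 0.0, -178.5]
force: [0.1, 0.9, -0.5]
gripper_width: 0.556
grasp_force: 41.5
```

Request:
{"name": "send_rows", "arguments": {
  "increments": [0, 0, 0, 0, 0, 0, 0, 0, 0, 0, 0, 0, 0, -0.4, 0, 0, 0, 0, 0, 0, -0.4, 0, 0, 0, 0, 0, 0, -0.4, 0, 0, 0, 0, 0, 0, -0.4, 0, 0, 0, 0, 0, 0.1, -0.4, 0, 0, 0, 0, 0, 0.2, -0.4, 0, 0, 0, 0, 0, 0.3, -0.4, 0, 0, 0, 0, 0, 0.35, -0.4, 0, 0, 0, 0, 0, 0.35, -0.4]
}}

```text
clock: 29.9
eef_pos: [0.6477, -0.0353, 0.2552]
orientation: [-179.9, 0.7, -178.4]
force: [0.8, -0.1, 1.1]
gripper_width: 0.7
grasp_force: 0.0
```

```bash
python3 seat.py w15.png .644 -.0332; python3 - <<'E'
from h import *
d=snapshot('top')[1];W=world('top',depth=d)
m=(W[...,2]>.010)&(W[...,2]<.028)&(W[...,0]>.4)&(W[...,0]<.62)&(W[...,1]>-.46)&(W[...,1]<-.25)
P=W[m];print(len(P),cv2.minAreaRect((P[:,:2]*1000).astype(np.float32)),sense()['joint_positions'].round(0))
E
```

```text
[ 0.6465 -0.0352  0.252 ] [-180.     0.4 -178.4]
seated 1955 ctr 644.5 -34.5 wh 49.0 49.0 ang 11.0 z 41.7
plane tilt [ 0.002 -0.002] z 0.0417
dies 16690 ctr 540.9 9.0 wh 111.5 179.6 ang 1.5 z 31.7
dies 9514 ctr 642.4 11.7 wh 88.7 179.7 ang 1.5 z 31.7
342 ((462.2714538574219, -388.7235412597656), (125.16790008544922, 59.35416793823242), 3.6480607986450195) [-3. 28.  4. 66. -0. -5.]
```

The disc is seated flat (top 41.7 mm). The square is next.

Request:
{"name": "send_rows", "arguments": {
  "increments": [0, 0, -1, -0.372, -0.8795, -0.13, -0.8, 0, 0, -1, -0.372, -0.8795, -0.13, -0.8, 0, 0, -1, -0.372, -0.8795, -0.13, -0.8, 0, 0, -1, -0.372, -0.8795, -0.13, -0.8, 0, 0, -1, -0.372, -0.8795, -0.13, -0.8, 0, 0, -1, -0.372, -0.8795, -0.13, -0.8, 0, 0, -1, -0.372, -0.8795, -0.13, -0.8, 0, 0, -1, -0.372, -0.8795, -0.13, -0.8, 0, 0, -1, -0.372, -0.8795, -0.13, -0.8, 0, 0, -1, -0.372, -0.8795, -0.13, -0.8, 0, 0, -1, -0.372, -0.8795, -0.13, -0.8, 0, 0, -1, -0.372, -0.8795, -0.13, -0.8, 0, 0, -1, -0.372, -0.8795, -0.13, -0.8]
}}

```text
clock: 31.08
eef_pos: [0.4957, -0.3856, 0.1953]
orientation: [180.0, -0.1, 136.6]
force: [-0.4, 1.2, -0.4]
gripper_width: 0.898
grasp_force: 0.0
```

Request:
{"name": "send_rows", "arguments": {
  "increments": [0, 0, -0.3, 0, 0, 0, -0.8, 0, 0, -0.3, 0, 0, 0, -0.8, 0, 0, -0.3, 0, 0, 0, -0.8, 0, 0, -0.3, 0, 0, 0, -0.8]
}}

```text
clock: 31.42
eef_pos: [0.4966, -0.3854, 0.1964]
orientation: [180.0, -0.0, 123.4]
force: [-0.1, 0.1, -0.6]
gripper_width: 0.903
grasp_force: 0.0
```

```bash
python3 - <<'E'
from h import *
import sys;sys.argv=['','w16.png']
exec(open('tray.py').read().split("if __name__")[0])
rect('blank',.0125,.022,(.3,.7,-.48,-.2))
E
```

```text
[ 0.4965 -0.3856  0.1964] [180.    0.  123.3]
blank 785 ctr 388.7 -378.6 wh 41.8 40.6 ang 33.4 z 14.6
blank 2702 ctr 492.3 -386.4 wh 46.1 46.2 ang 32.7 z 17.6
blank 636 ctr 679.6 -308.3 wh 40.9 41.2 ang 2.5 z 14.6
blank 118 ctr 638.9 -452.5 wh 4.8 27.7 ang 9.7 z 17.6
```

View pics/w16.png

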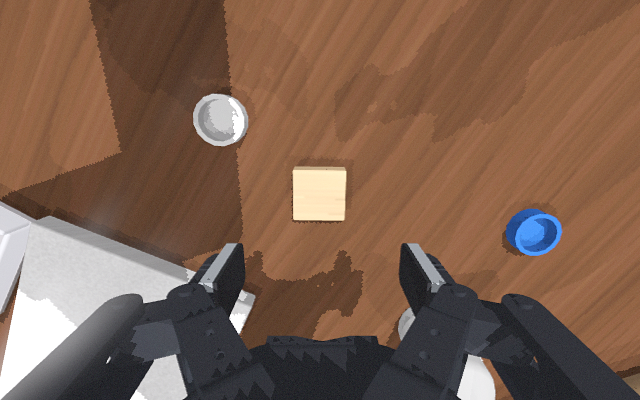

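The square is at pixel (320,193), world (492,-386), and both caps are well clear. Gripping.

Request:
{"name": "send_rows", "arguments": {
  "increments": [0, 0, -0.0156, -0.0105, -0.002, -0.1, -0.8, 0, 0, -0.0156, -0.0105, -0.002, -0.2, -0.8, 0, 0, -0.0156, -0.0105, -0.002, -0.27, -0.8, 0, 0, -0.0156, -0.0105, -0.002, -0.289, -0.8, 0, 0, -0.0156, -0.0105, -0.002, -0.289, -0.8, 0, 0, -0.0156, -0.0105, -0.002, -0.289, -0.8, 0, 0, -0.0156, -0.0105, -0.002, -0.289, 1, 0, 0, -0.0156, -0.0105, -0.002, -0.289, 1, 0, 0, -0.0156, -0.0105, -0.002, -0.289, 1, 0, 0, -0.0156, -0.0105, -0.002, -0.289, 1, 0, 0, -0.0156, -0.0105, -0.002, -0.289, 1, 0, 0, -0.0156, -0.0105, -0.002, -0.289, 1, 0, 0, -0.0156, -0.0105, -0.002, -0.289, 1, 0, 0, -0.0156, -0.0105, -0.002, -0.2, 1, 0, 0, -0.0156, -0.0105, -0.002, -0.1, 1, 0, 0, -0.0156, -0.0105, -0.002, -0.04, 1, 0, 0, -0.0156, -0.0105, -0.002, -0.04, 1]
}}

```text
clock: 32.88
eef_pos: [0.4947, -0.3902, 0.1879]
orientation: [179.8, 0.7, 122.4]
force: [1.6, -0.7, 0.1]
gripper_width: 0.521
grasp_force: 41.5
```

Request:
{"name": "send_rows", "arguments": {
  "increments": [0, 0, -0.693, 0.1525, 0.876, 0, 1, 0, 0, -0.693, 0.1525, 0.876, 0, 1, 0, 0, -0.693, 0.1525, 0.876, 0, 1, 0, 0, -0.693, 0.1525, 0.876, 0, 1, 0, 0, -0.693, 0.1525, 0.876, 0, 1, 0, 0, -0.693, 0.1525, 0.876, 0, 1, 0, 0, -0.693, 0.1525, 0.876, 0, 1, 0, 0, -0.693, 0.1525, 0.876, 0, 1, 0, 0, -0.693, 0.1525, 0.876, 0, 1, 0, 0, -0.693, 0.1525, 0.876, 0, 1, 0, 0, -0.693, 0.1525, 0.876, 0, 1, 0, 0, -0.693, 0.1525, 0.876, 0, 1, 0, 0, -0.693, 0.1525, 0.876, 0, 1]
}}

```text
clock: 33.97
eef_pos: [0.5524, -0.0384, 0.1804]
orientation: [-180.0, 0.0, 91.1]
force: [0.4, -0.6, 0.1]
gripper_width: 0.523
grasp_force: 41.5
```

```bash
python3 bed.py w17.png|grep -E "cav|dies|^\[" ; python3 - <<'E'
from h import *
d=np.load('w.npy');W=world('wrist',depth=d);t=sense()['eef_pos'];print(t.round(4))
m=(W[...,2]>.108)&(W[...,2]<.122)
q=m&(abs(W[...,0]-t[0])<.012)&(abs(W[...,1]-t[1])<.012);print('top z',np.median(W[q][:,2]).round(4))
for dx in (-.015,-.008,0,.008,.015):
    y=W[m&(abs(W[...,0]-t[0]-dx)<.0015)&(abs(W[...,1]-t[1])<.05)][:,1];print(dx,np.percentile(y,[1,99]).round(4),np.percentile(y,[1,99]).mean().round(4))
p,d=snapshot('wrist')
E
```

```text
[ 0.5524 -0.0386  0.1804] [-180.     0.    91.1] cam [0.549 0.034 0.25 ] 297.7439756785481
cavity 7987 ctr 642.2 56.7 wh 68.5 67.7 ang 69.2 z 24.1 px [456.  75.]
cavity 8692 ctr 551.1 54.3 wh 63.5 63.5 ang 1.4 z 24.1 px [326.  76.]
cavity 353 ctr 460.2 31.5 wh 69.8 2.5 ang 1.7 z 24.1 px [197. 110.]
cavity 136 ctr 646.2 -10.4 wh 5.6 28.2 ang 89.8 z 24.2 px [447. 171.]
cavity 2092 ctr 553.1 -24.4 wh 51.3 25.8 ang 1.3 z 24.1 px [326. 186.]
cavity 98 ctr 622.5 -45.4 wh 4.7 25.8 ang 22.1 z 24.2 px [411. 213.]
dies 51651 ctr 552.3 9.0 wh 271.0 180.1 ang 1.4 z 31.7 px [330. 118.]
dies 179 ctr 494.8 51.9 wh 1.0 35.1 ang 1.3 z 32.8 px [243.  80.]
dies 284 ctr 629.3 -22.5 wh 41.6 12.0 ang 52.6 z 32.9 px [425. 187.]
[ 0.5524 -0.0386  0.1804]
top z 0.1146
-0.015 [-0.0595 -0.0143] -0.0369
-0.008 [-0.0594 -0.0142] -0.0368
0 [-0.059  -0.0141] -0.0366
0.008 [-0.0592 -0.014 ] -0.0366
0.015 [-0.0589 -0.0138] -0.0364
```

View pics/w17.png

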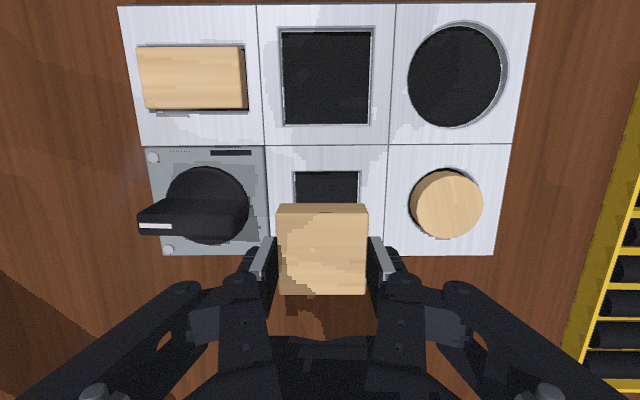

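The square is held squarely at (322,250), with its cavity at (326,186). The oblong and disc sit flat in their dies. Lowering.

Request:
{"name": "send_rows", "arguments": {
  "increments": [0, 0, 0.009, 0.0022, 0.0005, -0.08, 1, 0, 0, 0.009, 0.0022, 0.0005, -0.13, 1, 0, 0, 0.009, 0.0022, 0.0005, -0.14, 1, 0, 0, 0.009, 0.0022, 0.0005, -0.15, 1, 0, 0, 0.009, 0.0022, 0.0005, -0.16, 1, 0, 0, 0.009, 0.0022, 0.0005, -0.168, 1, 0, 0, 0.009, 0.0022, 0.0005, -0.175, 1, 0, 0, 0.009, 0.0022, 0.0005, -0.178, 1, 0, 0, 0.009, 0.0022, 0.0005, -0.178, 1]
}}

```text
clock: 34.82
eef_pos: [0.5537, -0.0371, 0.1095]
orientation: [180.0, 0.0, 91.6]
force: [0.5, 0.0, -0.5]
gripper_width: 0.518
grasp_force: 41.5
```

Bottom is below the rim with no contact force. Releasing.

Request:
{"name": "send_rows", "arguments": {
  "increments": [0, 0, 0, 0, 0, 0, 0, 0, 0, 0, 0, 0, 0, -0.3, 0, 0, 0, 0, 0, 0, -0.3, 0, 0, 0, 0, 0, 0, -0.3, 0, 0, 0, 0, 0, 0, -0.3, 0, 0, 0, 0, 0, 0.1, -0.3, 0, 0, 0, 0, 0, 0.2, -0.3, 0, 0, 0, 0, 0, 0.3, -0.3, 0, 0, 0, 0, 0, 0.35, -0.3, 0, 0, 0, 0, 0, 0.35, -0.3]
}}

```text
clock: 35.65
eef_pos: [0.5566, -0.0373, 0.2551]
orientation: [179.4, 0.1, 91.6]
force: [0.9, -0.2, 0.0]
gripper_width: 0.646
grasp_force: 0.0
```

```bash
python3 seat.py w18.png .5533 -.0364; python3 seat.py w18.png .462 .052|grep -E "seat|pl";python3 seat.py w18.png .644 -.0335|grep -E "seat|pl"; python3 - <<'E'
from h import *
sys_argv=0
cal=get_calibration('wrist');p,d=snapshot('wrist');W=world('wrist',depth=d,cal=cal)
m=(W[...,2]>.066)&(W[...,2]<.085)&(W[...,0]>.4)&(W[...,0]<.52)&(W[...,1]>-.1)&(W[...,1]<0)
P=W[m];print('knob',cv2.minAreaRect((P[:,:2]*1000).astype(np.float32)),P.mean(0).round(4))
p,d=snapshot('top');save(p,'top9.png');cv2.imwrite('pics/top9.png',cv2.resize(cv2.imread('pics/top9.png')[60:320,60:500],None,fx=1.8,fy=1.8))
print([ (n,[(round(r['p'],2),np.round(r['at'])) for r in landmark_of('top',n)[:2]]) for n in ('big_disc','big_square','small_square')])
E
```

```text
[ 0.5554 -0.0372  0.2523] [1.796e+02 1.000e-01 9.160e+01]
seated 2128 ctr 551.2 -35.7 wh 45.8 46.5 ang 1.0 z 41.6
plane tilt [-0.002  0.005] z 0.0416
dies 31002 ctr 552.2 9.0 wh 269.8 179.9 ang 1.5 z 31.7
seated 3377 ctr 462.0 52.0 wh 66.3 36.8 ang 1.6 z 41.7
plane tilt [0.002 0.002] z 0.0417
seated 2028 ctr 644.0 -33.9 wh 49.0 49.0 ang 3.2 z 41.6
plane tilt [-0.002 -0.005] z 0.0417
knob ((463.7920837402344, -37.888336181640625), (16.243215560913086, 61.612831115722656), 89.34574127197266) [ 0.4648 -0.0367  0.0747]
[('big_disc', []), ('big_square', []), ('small_square', [])]
```

View pics/top9.png

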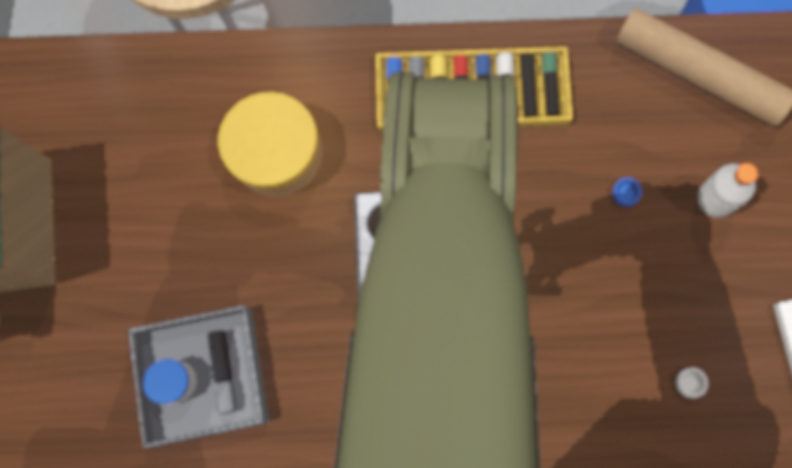

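All three blanks are seated (tops at 41.6–41.7 mm, within about 2 mm of centre), pot and marker are in the tray, and no other blanks are visible. Now the knob at (464,-38), bar along x.

Request:
{"name": "send_rows", "arguments": {
  "increments": [0, 0, 1, -0.225, -0.002, 0, 0, 0, 0, 1, -0.225, -0.002, 0, 0, 0, 0, 1, -0.225, -0.002, 0, 0, 0, 0, 1, -0.225, -0.002, 0, 0, 0, 0, 1, -0.225, -0.002, 0, 0, 0, 0, 1, -0.225, -0.002, 0, 0, 0, 0, 1, -0.225, -0.002, 0, 0, 0, 0, 1, -0.225, -0.002, 0, 0, 0, 0, 1, -0.225, -0.002, 0, 0]
}}

```text
clock: 36.8
eef_pos: [0.4632, -0.0379, 0.2486]
orientation: [-180.0, -0.0, 136.5]
force: [-0.4, 0.3, 0.9]
gripper_width: 0.502
grasp_force: 0.0
```

Request:
{"name": "send_rows", "arguments": {
  "increments": [0, 0, 0.953, 0, 0, -0.1, 0, 0, 0, 0.953, 0, 0, -0.1, 0, 0, 0, 0.953, 0, 0, -0.1, 0, 0, 0, 0.953, 0, 0, -0.1, 0, 0, 0, 0.953, 0, 0, -0.1, 0, 0, 0, 0.953, 0, 0, -0.1, 0, 0, 0, 0.953, 0, 0, -0.1, 0, 0, 0, 0.953, 0, 0, -0.1, 0]
}}

```text
clock: 37.47
eef_pos: [0.4634, -0.0379, 0.2089]
orientation: [-180.0, -0.0, 179.2]
force: [-0.1, 0.9, 0.2]
gripper_width: 0.498
grasp_force: 0.0
```

```bash
python3 bed.py w19.png | grep -E "^\[|high"
```

```text
[ 0.4635 -0.0379  0.209 ] [-180.    -0.   179.3] cam [ 0.39  -0.036  0.279] 297.7439756785481
high 1735 ctr 463.1 -38.4 wh 15.9 61.5 ang 88.9 z 75.4 px [320. 211.]
```

Request:
{"name": "send_rows", "arguments": {
  "increments": [0, 0, 0, 0, 0, -0.08, 0, 0, 0, 0, 0, 0, -0.16, 0, 0, 0, 0, 0, 0, -0.205, 0, 0, 0, 0, 0, 0, -0.215, 0, 0, 0, 0, 0, 0, -0.215, 0, 0, 0, 0, 0, 0, -0.215, 1, 0, 0, 0, 0, 0, -0.215, 1, 0, 0, 0, 0, 0, -0.215, 1, 0, 0, 0, 0, 0, -0.215, 1, 0, 0, 0, 0, 0, -0.215, 1, 0, 0, 0, 0, 0, -0.215, 1],
  "squeeze": 50
}}

```text
clock: 38.43
eef_pos: [0.4648, -0.0388, 0.1248]
orientation: [-179.9, 0.2, 179.4]
force: [-1.1, -4.6, 6.0]
gripper_width: 0.173
grasp_force: 50.6
```

Request:
{"name": "send_rows", "arguments": {
  "increments": [0, 0, -0.12, 0, 0, 0, 1, 0, 0, -0.24, 0, 0, 0, 1, 0, 0, -0.36, 0, 0, 0, 1, 0, 0, -0.48, 0, 0, 0, 1, 0, 0, -0.6, 0, 0, 0, 1, 0, 0, -0.72, 0, 0, 0, 1, 0, 0, -0.84, 0, 0, 0, 1, 0, 0, -1, 0, 0, 0, 1, 0, 0, -1, 0, 0, 0, 1]
}}

```text
clock: 39.18
eef_pos: [0.465, -0.0383, 0.1248]
orientation: [179.9, 0.2, 134.2]
force: [-0.1, -2.2, 6.5]
gripper_width: 0.176
grasp_force: 50.6
```

Request:
{"name": "send_rows", "arguments": {
  "increments": [0, 0, -0.12, 0, 0, 0, 1, 0, 0, -0.24, 0, 0, 0, 1, 0, 0, -0.36, 0, 0, 0, 1, 0, 0, -0.48, 0, 0, 0, 1, 0, 0, -0.5, 0, 0, 0, 1, 0, 0, -0.5, 0, 0, 0, 1]
}}

```text
clock: 39.68
eef_pos: [0.4653, -0.0382, 0.1248]
orientation: [179.8, 0.1, 111.9]
force: [-0.0, -2.7, 4.6]
gripper_width: 0.175
grasp_force: 50.5
```

Released now, and lifted clear.

Request:
{"name": "send_rows", "arguments": {
  "increments": [0, 0, 0, 0, 0, 0, 0, 0, 0, 0, 0, 0, 0, 0, 0, 0, 0, 0, 0, 0, 0, 0, 0, 0, 0, 0, 0, 0, 0, 0, 0, 0, 0, 0.1, 0, 0, 0, 0, 0, 0, 0.2, 0, 0, 0, 0, 0, 0, 0.3, 0, 0, 0, 0, 0, 0, 0.35, 0, 0, 0, 0, 0, 0, 0.35, 0, 0, 0, 0, 0, 0, 0.35, 0]
}}

```text
clock: 40.52
eef_pos: [0.4643, -0.0379, 0.2644]
orientation: [179.8, 0.1, 112.0]
force: [-0.5, -0.3, -1.8]
gripper_width: 0.5
grasp_force: 0.0
```

```bash
for a in ".5533 -.0364" ".462 .052" ".644 -.0335"; do python3 seat.py w20.png $a | grep -E "seat|pl"; done; python3 bed.py w21.png | grep -E "^\[|high"; python3 - <<'E'
from h import *
d=snapshot('side')[1];W=world('side',depth=d)
for n,z0,z1,b in (('pot',.04,.06,(.36,.47,.32,.42)),('mk',.022,.031,(.35,.5,.26,.345))):
    m=(W[...,2]>z0)&(W[...,2]<z1)&(W[...,0]>b[0])&(W[...,0]<b[1])&(W[...,1]>b[2])&(W[...,1]<b[3]);print(n,m.sum(),W[m].mean(0).round(3))
E
```

```text
seated 1879 ctr 550.8 -35.7 wh 46.0 46.3 ang 1.6 z 41.6
plane tilt [0.002 0.005] z 0.0417
seated 3029 ctr 461.9 51.8 wh 66.1 38.1 ang 1.5 z 41.7
plane tilt [-0.003  0.001] z 0.0417
seated 1647 ctr 643.8 -33.8 wh 49.2 48.7 ang 21.6 z 41.6
plane tilt [-0.003  0.005] z 0.0416
[ 0.4624 -0.0378  0.2615] [-1.798e+02 -1.000e-01  1.120e+02] cam [0.434 0.029 0.331] 297.7439756785481
high 1148 ctr 463.4 -37.3 wh 15.4 60.8 ang 21.7 z 75.4 px [325. 193.]
pot 717 [0.421 0.374 0.047]
mk 555 [0.434 0.301 0.028]
```

View pics/w21.png

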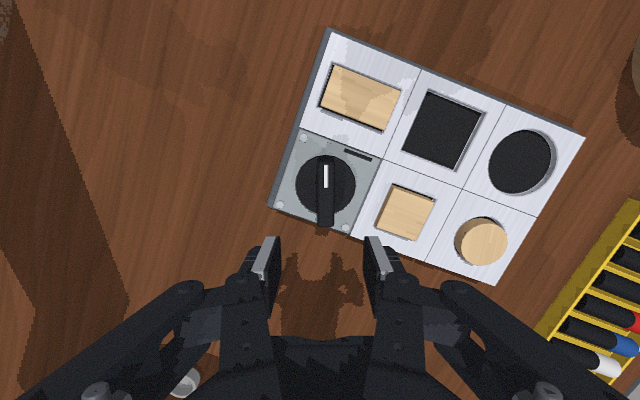

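The knob bar, at pixel (325,193), stands 70° (1.22 rad) clockwise of the bed's x, so it is in its notch. All three blanks sit flat, and pot and marker are in the tray. Handing in.

```bash
python3 -c "from workcell import *; print(hand_in())"
```

```text
the job is handed in; nothing more can be done
None
```

Handed in (no verdict was returned): marker and pot are in the tray; oblong, small disc and small square, the only blanks I found, are seated flat; and the knob is in its notch at about 1.22 rad.

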